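# Load the block heater

## Robot

A 6-joint arm with a two-finger parallel gripper is mounted at the origin on the work surface. World frame = base frame: x ahead of the robot, y to its left, z up, the work surface at z = 0. Lengths are in m, angles in rad, forces in N, time in s.
With the tool pointing down it reaches from about 0.35 to 0.775 m from the base axis. Payload 5.5 kg.
Tool frame: the origin (TCP) lies between the finger pads; the fingertips stand 22 mm ahead of it and the grasp point (between the pads) lies 3 mm ahead of it (env.finger_overhang is the distance from the TCP to the fingertips, in m); y points along the fingers, x is the direction in which the jaws open and shut, and the axes are right-handed (so a half turn about y gives the same grasp; the last joint's range is limited). The gripper opens to 85 mm and grips with 20 to 120 N. Pads are 22 mm wide; open, the fingers measure 114 mm over their backs; the gripper's body (76 mm by 85 mm) begins 54 mm behind the grasp point. The pads swing forward as they close: fully open they stand 13 mm farther back than shut.
Start: joints at [0.973, 0.313, 0.046, 1.304, 0, 1.431], TCP at [0.254, 0.516, 0.253] pointing down, gripper open.
Joint ranges: [-2.76, 2.76], [-0.86, 1.69], [-1.03, 1.26], [-2.2, 2.34], [-1.47, 1.5], [-3.14, 3.14]. Speed limits (rad/s): [2.57, 2.57, 3.14, 3.14, 3.14, 3.14].

## Interface

Orientations are given as a unit quaternion [w, x, y, z].
In Python, from workcell import monitor, cams, job, env gives the robot as it stands.
- The arm moves only by the tool drive_tool, never from a script. Its argument "plan" is text: rows parted by semicolons, each of 7 numbers parted by spaces: the opening, from -1 (shut) to 1 (fully open), then the shift along the tool's x, y, z in mm, then the turn, a rotation vector about the tool's x, y, z in degrees. In form: gripper x y z rx ry rz; .... A call has 1 to 8 rows; each row shifts and turns the pose as measured when the row begins, along the tool's axes as they then stand; what a row does not reach is not made up. A row lasts 1/8 s, in which the tool goes at most 62.5 mm and 10.7 degrees, less where a joint would pass 70% of its speed; a pose out of reach is approached as far as the arm can. A call is refused whole if a number of a shift passes 62.5 or a number of a turn 10.7, either way. A call with a gripper value outside its range is refused whole. The fingers move at their own pace and stop on an object; "grip_force" is the grip in N (left out, the last holds). Time passes only in rows, so rows that do not move let the fingers close. It gives the time, the measured TCP pose, the force and the opening at its end, in the units of the state.
- monitor.get_state(): the state, without advancing time (a new reading comes with each control period).
- cams.read_camera(name): name is "side" or "top"; returns (picture, depth): 400x640x3 uint8, red, green, blue; 400x640 float32, m along the optical axis (not along the pixel's ray), 0 where there is no reading.
- cams.calibration(name): a dict with "fx", "fy", "cx", "cy" (pixels), "R" (3x3) and "t" (3): a world point X has camera coordinates R X + t. Camera axes: x right, y down, z forward; pixel columns grow to the right and rows downward; lengths in m; the calibration is good to about 2 mm. A picture is of the moment at which its call begins. calibration takes no time and is no camera call.
- job.hand_in(): hands the job in, once; it reports no verdict.
The state is a dict: "clock": time; "joint_pos": joint angles; "qvel": joint speeds; "tau": joint torques, N m; "tcp_pos": TCP position; "orientation": TCP orientation; "wrist_force": force on the tool from outside, world axes, zero at the start; "ft_torque": the same for the moment, N m; "finger_gap": finger opening in m.
Only numpy, scipy, OpenCV 4.12 (cv2) and the standard library are available. Lean on these libraries where they do the work, as an engineer would, in place of code of your own. Each camera call takes 0.05 s, during which the arm holds its last target.

## Task

Get the block heater ready: first slide the white socket plate home on the heater's deck, square and hard up against both steel fences, then plug every aluminium tube block from the bench fully down into the plate's sockets, one to a socket (any order), with the plate still home. Last, lay the hold-down bar level in the notches of the two posts, centred between them with its grip tab up; leave the bottle, tip box and beaker alone.

Things in the scene. Friction and masses are not known exactly. Their poses are not given: they have to be found in the camera images.
- heater: Block heater, fixed: grey slab (x -120 to 78, y -175 to 99 mm in its own frame) with a flat dark steel deck 30 mm above the bench, carrying two fences and two posts. Origin at bench level, straight below the plate's centre when the plate is home. The deck is open towards -x; towards -y there are 91 mm between the plate's home place and the near post.
- far_fence (a point): Middle of the contact face of the far fence, at x = 59 mm on the heater, at deck height. The fence is steel, 18 mm high, runs 90 mm along the heater's y and faces its -x.
- left_fence (a point): Middle of the contact face of the left fence, at y = 59 mm on the heater, at deck height. The fence is steel, 18 mm high, runs 90 mm along the heater's x and faces its -y.
- seat (a point): Point midway between the two posts at notch-floor height (85 mm above the bench): the bar's underside centre belongs here. Axes as the heater's; the bar lies along y. The steel posts, 46 (x) x 20 (y) mm, stand 122 mm either side of it along y, at y = 84 and -160 mm on the heater; each has a notch in its top along y, 30 mm wide, 8 mm deep, cheeks up to 93 mm above the bench.
- plate: White plastic socket plate, 118 (x) x 118 (y) x 28 mm, about 0.45 kg, loose, lying askew on the heater's deck, clear of both fences; too wide to grip, it is pushed on its side faces. Origin: centre of its underside (30 mm above the bench). When home, its axes and x, y coincide with the heater's. Four sockets in its top.
- plate_hole0 (a point): Mouth centre (top face of the plate) of socket 0, at -31, -27 mm in the plate's frame. Each socket measures 36 (x) x 46 (y) mm, 15 mm deep; axes as the plate's.
- plate_hole1 (a point): Mouth centre (top face of the plate) of socket 1, at -31, 27 mm in the plate's frame. Each socket measures 36 (x) x 46 (y) mm, 15 mm deep; axes as the plate's.
- plate_hole2 (a point): Mouth centre (top face of the plate) of socket 2, at 31, -27 mm in the plate's frame. Each socket measures 36 (x) x 46 (y) mm, 15 mm deep; axes as the plate's.
- plate_hole3 (a point): Mouth centre (top face of the plate) of socket 3, at 31, 27 mm in the plate's frame. Each socket measures 36 (x) x 46 (y) mm, 15 mm deep; axes as the plate's.
- block0: Aluminium tube block 34 (x) x 44 (y) x 36 mm tall, foot chamfered 2 mm, 0.12 kg, two dark tube holes in its top, standing loose on the bench; all alike, three or four present. Origin: centre of its underside. Fits any socket either way round, its 34 mm side along the plate's x. Seated it stands 21 mm above the plate, 28 mm from its neighbour in x, 10 mm in y: grip it across the 34 mm.
- block1: Aluminium tube block 34 (x) x 44 (y) x 36 mm tall, foot chamfered 2 mm, 0.12 kg, two dark tube holes in its top, standing loose on the bench; all alike, three or four present. Origin: centre of its underside. Fits any socket either way round, its 34 mm side along the plate's x. Seated it stands 21 mm above the plate, 28 mm from its neighbour in x, 10 mm in y: grip it across the 34 mm.
- block2: Aluminium tube block 34 (x) x 44 (y) x 36 mm tall, foot chamfered 2 mm, 0.12 kg, two dark tube holes in its top, standing loose on the bench; all alike, three or four present. Origin: centre of its underside. Fits any socket either way round, its 34 mm side along the plate's x. Seated it stands 21 mm above the plate, 28 mm from its neighbour in x, 10 mm in y: grip it across the 34 mm.
- block3: Aluminium tube block 34 (x) x 44 (y) x 36 mm tall, foot chamfered 2 mm, 0.12 kg, two dark tube holes in its top, standing loose on the bench; all alike, three or four present. Origin: centre of its underside. Fits any socket either way round, its 34 mm side along the plate's x. Seated it stands 21 mm above the plate, 28 mm from its neighbour in x, 10 mm in y: grip it across the 34 mm.
- bar: Hold-down bar: flat steel bar 24 (x) x 270 (y) x 10 mm, about 0.2 kg, lying on the bench, with a black grip tab 14 (x) x 36 (y) x 28 mm standing on its middle (top 38 mm above the underside). Origin: centre of its underside. Either way round is right. It lies over the seated blocks with 6 mm to spare.
- bottle: Bystander: amber bottle, 60 mm across, 130 mm tall, standing on the bench; origin under its centre.
- tipbox: Bystander: blue pipette-tip box 85 x 120 x 50 mm; origin under its centre.
- beaker: Bystander: white beaker 64 mm across, 75 mm tall; origin under its centre.
There are look-alikes about, which are no part of the job. What is shaped like the block3 but blue is not meant. What is shaped like the block1 but turquoise is not meant.

How it is judged:
On the way, in this order (a step that is already met when the one before it is completed fails the run):
1. the socket plate is home against both fences (x of plate in the frame of heater between -0.003 and 0.003 m and y of plate in the frame of heater between -0.003 and 0.003 m and angle between the x axis of plate and the x axis of heater, either way round below 0.03 rad and z of plate in the frame of heater below 0.033 m), for 0.3 s.
2. every tube block is plugged fully into a socket, the plate home (all of step 1 and ((horizontal distance between block0 and plate_hole0 below 0.003 m and z of block0 in the frame of plate_hole0 below -0.0125 m and angle between the z axis of block0 and the z axis of plate, either way round below 0.06 rad) or (horizontal distance between block0 and plate_hole1 below 0.003 m and z of block0 in the frame of plate_hole1 below -0.0125 m and angle between the z axis of block0 and the z axis of plate, either way round below 0.06 rad) or (horizontal distance between block0 and plate_hole2 below 0.003 m and z of block0 in the frame of plate_hole2 below -0.0125 m and angle between the z axis of block0 and the z axis of plate, either way round below 0.06 rad) or (horizontal distance between block0 and plate_hole3 below 0.003 m and z of block0 in the frame of plate_hole3 below -0.0125 m and angle between the z axis of block0 and the z axis of plate, either way round below 0.06 rad)) and ((horizontal distance between block1 and plate_hole0 below 0.003 m and z of block1 in the frame of plate_hole0 below -0.0125 m and angle between the z axis of block1 and the z axis of plate, either way round below 0.06 rad) or (horizontal distance between block1 and plate_hole1 below 0.003 m and z of block1 in the frame of plate_hole1 below -0.0125 m and angle between the z axis of block1 and the z axis of plate, either way round below 0.06 rad) or (horizontal distance between block1 and plate_hole2 below 0.003 m and z of block1 in the frame of plate_hole2 below -0.0125 m and angle between the z axis of block1 and the z axis of plate, either way round below 0.06 rad) or (horizontal distance between block1 and plate_hole3 below 0.003 m and z of block1 in the frame of plate_hole3 below -0.0125 m and angle between the z axis of block1 and the z axis of plate, either way round below 0.06 rad)) and ((horizontal distance between block2 and plate_hole0 below 0.003 m and z of block2 in the frame of plate_hole0 below -0.0125 m and angle between the z axis of block2 and the z axis of plate, either way round below 0.06 rad) or (horizontal distance between block2 and plate_hole1 below 0.003 m and z of block2 in the frame of plate_hole1 below -0.0125 m and angle between the z axis of block2 and the z axis of plate, either way round below 0.06 rad) or (horizontal distance between block2 and plate_hole2 below 0.003 m and z of block2 in the frame of plate_hole2 below -0.0125 m and angle between the z axis of block2 and the z axis of plate, either way round below 0.06 rad) or (horizontal distance between block2 and plate_hole3 below 0.003 m and z of block2 in the frame of plate_hole3 below -0.0125 m and angle between the z axis of block2 and the z axis of plate, either way round below 0.06 rad)) and ((horizontal distance between block3 and plate_hole0 below 0.003 m and z of block3 in the frame of plate_hole0 below -0.0125 m and angle between the z axis of block3 and the z axis of plate, either way round below 0.06 rad) or (horizontal distance between block3 and plate_hole1 below 0.003 m and z of block3 in the frame of plate_hole1 below -0.0125 m and angle between the z axis of block3 and the z axis of plate, either way round below 0.06 rad) or (horizontal distance between block3 and plate_hole2 below 0.003 m and z of block3 in the frame of plate_hole2 below -0.0125 m and angle between the z axis of block3 and the z axis of plate, either way round below 0.06 rad) or (horizontal distance between block3 and plate_hole3 below 0.003 m and z of block3 in the frame of plate_hole3 below -0.0125 m and angle between the z axis of block3 and the z axis of plate, either way round below 0.06 rad))), for 0.2 s.
3. the hold-down bar lies in both notches (x of bar in the frame of seat between -0.005 and 0.005 m and y of bar in the frame of seat between -0.012 and 0.012 m and z of bar in the frame of seat between -0.003 and 0.003 m and angle between bar's own z axis and vertical below 0.05 rad), for 0.2 s.
At the end, for the whole second after the job is handed in: Plate within 3 mm and 0.03 rad of home against both fences; every block in a socket, within 3 mm of its centre, 12.5 mm deep or more, upright within 0.06 rad; bar in both notches, within 5 mm across, 12 mm along, 3 mm in height and 0.05 rad of level; all at rest (all of step 2 and all of step 3 and linear speed of each of plate, bar, block0, block1, block2, block3 below 0.02 m/s); the robot touches nothing.
It fails at once if the socket plate is tipped up (angle between plate's own z axis and vertical above 0.3 rad).
It fails at once if the bottle is disturbed (distance of bottle from where it was at the start of the episode above 0.03 m).
It fails at once if the tipbox is disturbed (distance of tipbox from where it was at the start of the episode above 0.03 m).
It fails at once if the beaker is disturbed (distance of beaker from where it was at the start of the episode above 0.03 m).
Of block0, block1, block2, block3 only 3 to 4 are there at a start; the rules pass over those that are not, and their reading is None.
At some moment in a run one of block0, block1, block2, block3, bar may be knocked a few centimetres aside while the robot is not near it.
It also fails if it takes over 208 s, if anything falls off the work surface, if the arm or the gripper's body presses on something with over 40 N, if the wrist force passes 120 N, or if a joint passes its speed limit or range.

## Working session

There is one attempt and no reset: what is moved stays moved. The work goes in short steps, Python scripts to look and compute and a tool call to move; the robot and the scene stay as the last step left them, time stands still between calls to the robot, and variables do not carry over. Pictures are saved under pics/ and viewed, and the job is handed in when it is done.

Besides the shell and the picture viewer there is one more tool, called after "Emit:" as name(argument=value, ...), one argument or row to a line, values as JSON. drive_tool: Moves the arm, as the interface text tells. Its arguments: {"type":"object","properties":{"plan":{"type":"string"},"grip_force":{"type":"number"}},"required":["plan"]}

```bash
ls; mkdir -p pics; python3 - <<'E'
from workcell import monitor,cams,job,env
import cv2,numpy as np
print(monitor.get_state(), env.finger_overhang)
for n in("top","side"):
    p,d=cams.read_camera(n); cv2.imwrite(f"pics/{n}0.png",p[:,:,::-1]); np.savez(f"{n}0.npz",p=p,d=d)
    c=cams.calibration(n); print(n,c)
E
```

```text
pics
{'clock': 0.0, 'joint_pos': array([9.73389164e-01, 3.13996630e-01, 4.49505502e-02, 1.30359123e+00,
       2.51740178e-05, 1.43120321e+00]), 'qvel': array([-9.68600392e-04, -2.99246479e-04, -6.06190121e-04, -1.16201791e-03,
       -3.68481538e-05,  6.98264677e-04]), 'tau': array([-5.23435992e-04, -4.80631578e+01,  2.98530757e+01,  1.93842757e-02,
       -3.01392147e-04,  1.56282901e-06]), 'tcp_pos': array([0.25386933, 0.51538676, 0.25239935]), 'orientation': array([-0.60015842,  0.60066926,  0.37290199, -0.37409947]), 'wrist_force': array([ 0.77325546, -0.46200265, -0.27185686]), 'ft_torque': array([-0.00845091,  0.01208955,  0.03110038]), 'finger_gap': 0.08561482024702088} 0.022
top {'fx': 477.2089243931416, 'fy': 477.2089243931416, 'cx': 320.75045500263985, 'cy': 200.96186633595562, 'R': array([[-0.01296462, -0.99985977,  0.01060024],
       [-0.99854012,  0.01239013, -0.0525748 ],
       [ 0.05243609, -0.01126637, -0.99856073]]), 't': array([-0.03837944,  0.60983647,  1.05761133])}
side {'fx': 440.79835008956064, 'fy': 440.79835008956064, 'cx': 328.5769563763538, 'cy': 198.76491207329167, 'R': array([[ 0.97881631, -0.20460502,  0.00744463],
       [-0.13221402, -0.65942968, -0.74004862],
       [ 0.15632688,  0.72338737, -0.67251217]]), 't': array([-0.58565272,  0.12618284,  1.0683911 ])}
```

View pics/top0.png

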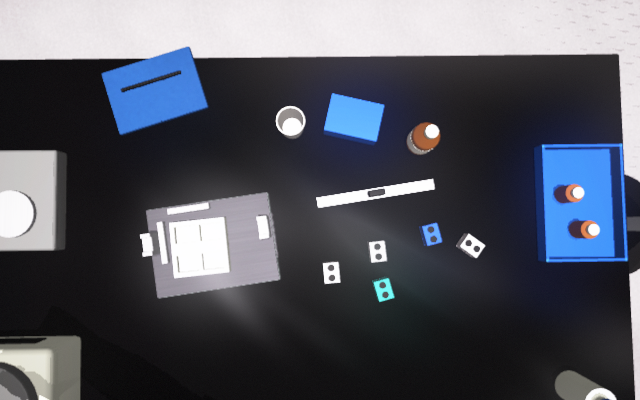

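View pics/side0.png

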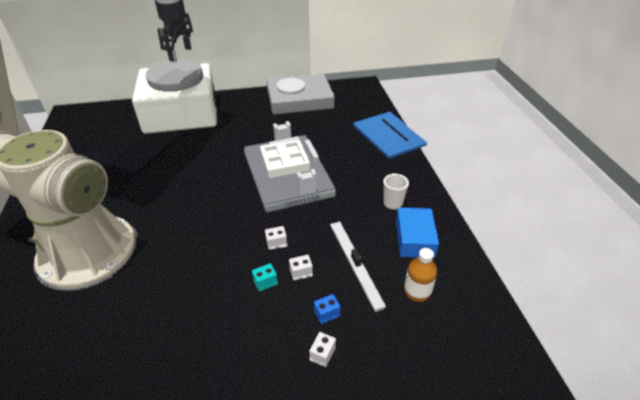

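The top view shows the heater around (213,245) and the plate at about (200,247). Three white blocks are at (331,272), (377,251) and (471,245). The bar is centred at (376,193), and the blue (431,235) and turquoise (384,290) blocks are decoys.

```bash
cat > h.py <<'E'
import numpy as np,cv2
from workcell import monitor,cams
from scipy.spatial.transform import Rotation as Ro
np.set_printoptions(precision=4,suppress=True)
C={n:cams.calibration(n) for n in("top","side")}
def shot(n,tag):
    p,d=cams.read_camera(n); cv2.imwrite(f"pics/{n}{tag}.png",p[:,:,::-1]); np.savez(f"{n}{tag}.npz",p=p,d=d); return p,d
def load(n,tag):
    z=np.load(f"{n}{tag}.npz"); return z['p'],z['d']
def ray(n,uv,z):
    c=C[n]; uv=np.atleast_2d(np.asarray(uv,float))
    r=np.c_[(uv[:,0]-c['cx'])/c['fx'],(uv[:,1]-c['cy'])/c['fy'],np.ones(len(uv))]@c['R']
    o=-c['R'].T@c['t']; s=(z-o[2])/r[:,2]; return o+r*s[:,None]
def proj(n,X):
    c=C[n]; k=np.atleast_2d(X)@c['R'].T+c['t']; return np.c_[k[:,0]/k[:,2]*c['fx']+c['cx'],k[:,1]/k[:,2]*c['fy']+c['cy']]
def cloud(n,d):
    c=C[n]; v,u=np.mgrid[:400,:640]; k=np.stack([(u-c['cx'])/c['fx']*d,(v-c['cy'])/c['fy']*d,d],-1)
    return (k-c['t'])@c['R']
def pose():
    s=monitor.get_state(); q=s['orientation']; R=Ro.from_quat([q[1],q[2],q[3],q[0]]).as_matrix(); return s,R
def crop(n,tag,x0,x1,y0,y1,k):
    p,_=load(n,tag); im=cv2.resize(p[y0:y1,x0:x1,::-1],None,fx=k,fy=k,interpolation=cv2.INTER_CUBIC); return im
E
python3 - <<'E'
from h import *
cv2.imwrite("pics/c1.png",crop("top",0,130,300,180,305,4.6)[:600])
cv2.imwrite("pics/c2.png",crop("top",0,300,500,170,310,4))
p,d=load("top",0); P=cloud("top",d)
for uv in [(200,230),(240,280),(265,227),(331,265),(250,100),(376,193),(330,200),(187,209),(147,245)]: print(uv,P[uv[1],uv[0]])
E
```

```text
(200, 230) [0.5478 0.2171 0.0483]
(240, 280) [0.4365 0.1343 0.0272]
(265, 227) [0.5525 0.0722 0.0862]
(331, 265) [ 0.4674 -0.0665  0.0367]
(250, 100) [0.8452 0.1138 0.0004]
(376, 193) [ 0.6243 -0.1682  0.0376]
(330, 200) [ 0.6114 -0.0671  0.0131]
(187, 209) [0.5938 0.2462 0.0451]
(147, 245) [0.5181 0.3187 0.0847]
```

View pics/c1.png

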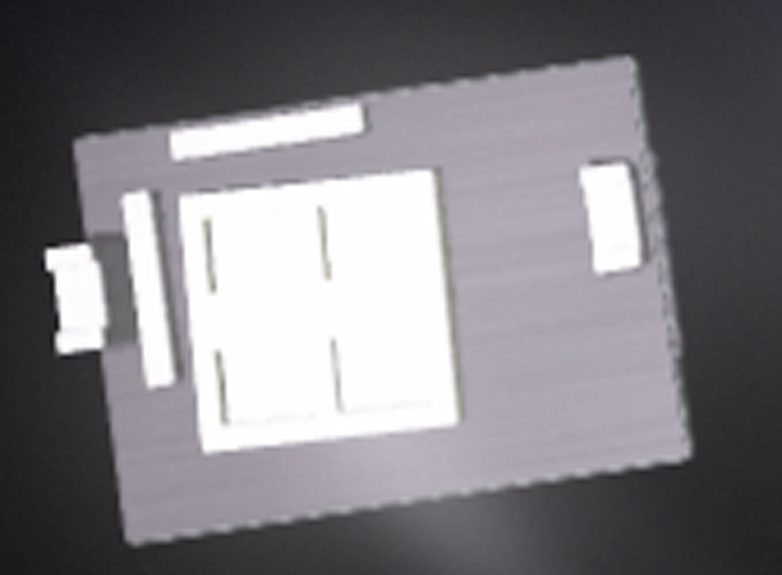

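View pics/c2.png

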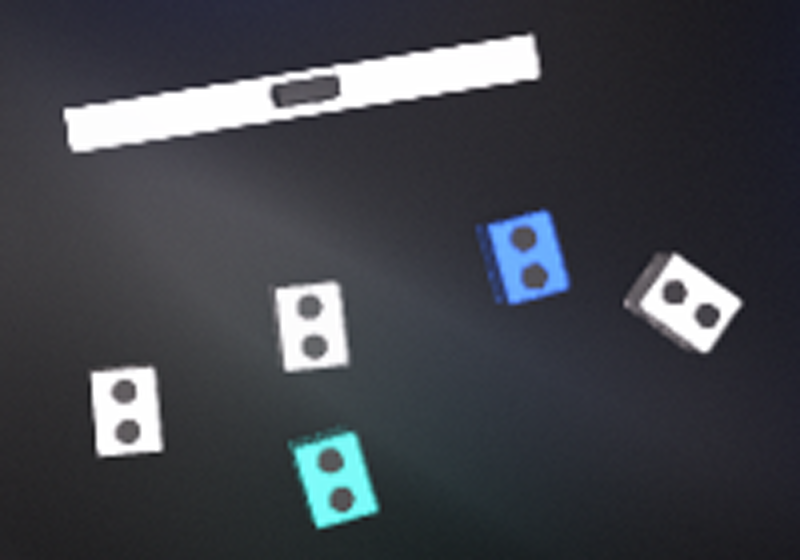

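```bash
cat >> h.py <<'E'
def rect(n,mask,z):
    cs,_=cv2.findContours(mask.astype(np.uint8),cv2.RETR_EXTERNAL,cv2.CHAIN_APPROX_NONE)
    c=max(cs,key=cv2.contourArea)[:,0].astype(float)
    X=ray(n,c,z)[:,:2]*1000
    r=cv2.minAreaRect(X.astype(np.float32)); return r,X
def byheight(P,p,lo,hi,box=None,white=None):
    m=(P[...,2]>lo)&(P[...,2]<hi)
    if box is not None: m&=(P[...,0]>box[0])&(P[...,0]<box[1])&(P[...,1]>box[2])&(P[...,1]<box[3])
    if white: m&=(p.min(-1)>white)
    return m
def comps(m,amin=30):
    n,l,s,c=cv2.connectedComponentsWithStats(m.astype(np.uint8),connectivity=8)
    return [(l==i) for i in range(1,n) if s[i,4]>=amin]
E
python3 - <<'E'
from h import *
p,d=load("top",0); P=cloud("top",d)
print("cam",-C['top']['R'].T@C['top']['t'])
hb=(0.38,0.68,0.04,0.36)
def show(nm,m,z):
    for c in comps(m): r,_=rect("top",c,z); print(nm,c.sum(),np.round(r[0],1),np.round(r[1],1),round(r[2],2), "med z",round(float(np.median(P[...,2][c])),4))
show("slab",byheight(P,p,0.02,0.12,hb),0.03)
show("fence",byheight(P,p,0.042,0.0525,hb,150),0.048)
show("plate",byheight(P,p,0.0535,0.064,hb,150),0.058)
show("post",byheight(P,p,0.075,0.1,hb,150),0.093)
show("blk",byheight(P,p,0.03,0.042,(0.3,0.68,-0.5,0.02)),0.036)
show("bar",byheight(P,p,0.005,0.018,(0.5,0.72,-0.35,0.0)),0.010)
show("other",byheight(P,p,0.045,0.2,(0.6,0.9,-0.4,0.3)),0.05)
for v in (185,197,209,215,219): print(v,[tuple(np.round(P[v,u]*1000).astype(int)) for u in (180,190,200)],[p[v,u].tolist() for u in(180,190,200)])
E
```

```text
cam [ 0.553  -0.034   1.0886]
slab 11218 [516.1 203.4] [197.7 294. ] 7.89 med z 0.0309
fence 237 [596.2 244.5] [12.4 90.6] 7.76 med z 0.047
fence 255 [522.9 299.7] [88.9 14.3] 8.34 med z 0.0471
fence 199 [545.7 197. ] [36.  46.7] 5.59 med z 0.0433
fence 192 [540.9 251.4] [35.2 45.4] 3.64 med z 0.0434
fence 210 [483.7 190.3] [35.7 45.9] 5.56 med z 0.0435
fence 182 [478.4 244.2] [35.8 44.9] 4.93 med z 0.0434
plate 1605 [512.5 217.7] [117.9 118.9] 5.52 med z 0.0573
post 226 [554.   76.7] [45.8 21.6] 8.18 med z 0.0852
post 230 [520.8 316.7] [45.4 23.9] 6.71 med z 0.0854
blk 104 [ 627.5 -169.1] [13.8 36.5] 8.76 med z 0.0366
blk 316 [ 533.5 -288.8] [44.2 34.8] 14.58 med z 0.0352
blk 320 [ 507.1 -377.1] [45.8 34.6] 53.55 med z 0.0353
blk 315 [ 497.1 -168.6] [44.  34.8] 6.29 med z 0.0352
blk 312 [452.2 -65.8] [44.2 33.9] 4.38 med z 0.0355
blk 319 [ 413.8 -180. ] [44.9 34.3] 15.67 med z 0.0354
bar 1122 [ 627.4 -169.2] [ 24.2 269.2] 8.42 med z 0.009
other 2031 [ 792.3 -120.1] [119.5  85.7] 76.83 med z 0.0489
other 315 [786.  19.] [64.2 62.4] 44.16 med z 0.0706
other 716 [ 746.8 -274.8] [66.4 6
[... 332 characters left out ...]
.int64(252), np.int64(-2)), (np.int64(623), np.int64(229), np.int64(0))] [[54, 53, 55], [60, 57, 62], [65, 64, 67]]
209 [(np.int64(594), np.int64(261), np.int64(46)), (np.int64(594), np.int64(239), np.int64(49)), (np.int64(594), np.int64(220), np.int64(38))] [[253, 253, 253], [254, 253, 254], [241, 239, 242]]
215 [(np.int64(581), np.int64(266), np.int64(29)), (np.int64(581), np.int64(244), np.int64(28)), (np.int64(581), np.int64(222), np.int64(27))] [[160, 154, 165], [162, 154, 166], [162, 158, 167]]
219 [(np.int64(573), np.int64(265), np.int64(31)), (np.int64(572), np.int64(244), np.int64(29)), (np.int64(571), np.int64(215), np.int64(57))] [[160, 155, 165], [142, 136, 146], [227, 225, 229]]
```

```bash
cat >> h.py <<'E'
TH=np.deg2rad(7.9); H=np.array([532.,234.8])   # heater, mm
def hw(x,y,th=None):
    c,s=np.cos(TH),np.sin(TH); return H+np.array([c*x-s*y,s*x+c*y])
def wh(X):
    d=np.asarray(X)[:2]-H; c,s=np.cos(TH),np.sin(TH); return np.array([c*d[0]+s*d[1],-s*d[0]+c*d[1]])
def goto(tgt,phi=None,grip=1,n=None,half=True):
    """tgt mm world, phi deg of tool x; prints rows"""
    s,R=pose(); p=s['tcp_pos']*1000
    cur=np.degrees(np.arctan2(R[1,0],R[0,0]))
    if phi is None: phi=cur
    if half: phi=cur+(phi-cur+90)%180-90
    f=np.deg2rad(phi); a,b=np.cos(f),np.sin(f)
    Rd=np.array([[a,0,-b],[b,0,a],[0,-1,0]])
    rv=Ro.from_matrix(R.T@Rd).as_rotvec(); dp=np.asarray(tgt)-p
    k=max(np.abs(np.degrees(rv)).max()/9,np.linalg.norm(dp)/50); n=n or max(1,int(np.ceil(k)))
    rows=[]
    for i in range(n):
        Ri=R@Ro.from_rotvec(rv*i/n).as_matrix(); t=Ri.T@dp/n; w=np.degrees(rv)/n
        rows.append(f"{grip:g} "+" ".join(f"{x:.1f}" for x in (*t,*w)))
    print("cur",p,round(cur,2),"phi->",round(phi,2),"j6",s['joint_pos'][5].round(2),"F",s['wrist_force'],"gap",round(s['finger_gap']*1000,1))
    print("; ".join(rows))
E
python3 - <<'E'
from h import *
X=hw(-112,-14); goto((*X,200),97.9)
E
```

```text
cur [253.9253 515.4376 252.4978] 63.77 phi-> 97.9 j6 1.43 F [-0.1751  0.0192  0.1498] gap 85.2
1 -25.4 6.6 -36.1 -0.0 -4.3 -0.0; 1 -28.0 6.6 -34.1 -0.0 -4.3 -0.0; 1 -30.5 6.6 -31.9 -0.0 -4.3 -0.0; 1 -32.8 6.6 -29.6 -0.0 -4.3 -0.0; 1 -34.9 6.6 -27.0 -0.0 -4.3 -0.0; 1 -36.8 6.6 -24.4 -0.0 -4.3 -0.0; 1 -38.5 6.6 -21.6 -0.0 -4.3 -0.0; 1 -40.0 6.6 -18.6 -0.0 -4.3 -0.0
```

Emit:
drive_tool(
  plan="1 -25 7 -36 0 -4.3 0; 1 -28 7 -34 0 -4.3 0; 1 -30 7 -32 0 -4.3 0; 1 -33 7 -30 0 -4.3 0; 1 -35 7 -27 0 -4.3 0; 1 -37 7 -24 0 -4.3 0; 1 -38 7 -22 0 -4.3 0; 1 -40 7 -19 0 -4.3 0",
)

```text
clock: 1.1
tcp_pos: [0.4299, 0.2012, 0.1922]
orientation: [0.456, -0.456, -0.539, 0.542]
wrist_force: [0.2, 0.5, -1.0]
finger_gap: 0.0854
```

```bash
python3 - <<'E'
from h import *
X=hw(-112,-14); goto((*X,100),97.9)
E
```

```text
cur [429.8791 201.2124 192.1698] 99.72 phi-> 97.9 j6 0.1 F [ 0.2041  0.4717 -0.979 ] gap 85.4
1 2.8 46.1 2.8 -0.1 0.9 -0.1; 1 2.7 46.1 3.0 -0.1 0.9 -0.1
```

Emit:
drive_tool(
  plan="1 3 46 3 0 0.9 0; 1 3 46 3 0 0.9 0; 1 0 20 0 0 0 0; 1 0 10 0 0 0 0; 1 0 8 0 0 0 0",
)

```text
clock: 1.72
tcp_pos: [0.4246, 0.2021, 0.0582]
orientation: [0.466, -0.466, -0.53, 0.533]
wrist_force: [0.1, -0.0, -0.2]
finger_gap: 0.0856
```

```bash
python3 - <<'E'
from h import *
X=hw(-112,-14); goto((*X,58),97.9)
for n in("top","side"): shot(n,1)
cv2.imwrite("pics/c3.png",crop("side",1,210,370,90,230,4)); cv2.imwrite("pics/c4.png",crop("top",1,130,330,170,310,4))
print(wh(pose()[0]['tcp_pos'][:2]*1000))
E
```

```text
cur [424.6265 202.1424  58.1982] 97.44 phi-> 97.9 j6 0.14 F [ 0.1335 -0.0249 -0.2284] gap 85.6
1 3.6 0.2 1.2 -0.2 -0.5 -0.2
[-111.1504  -17.6188]
```

View pics/c3.png

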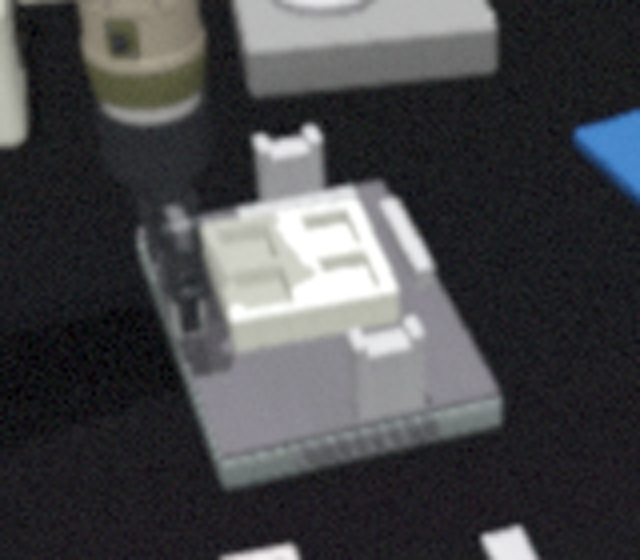

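View pics/c4.png

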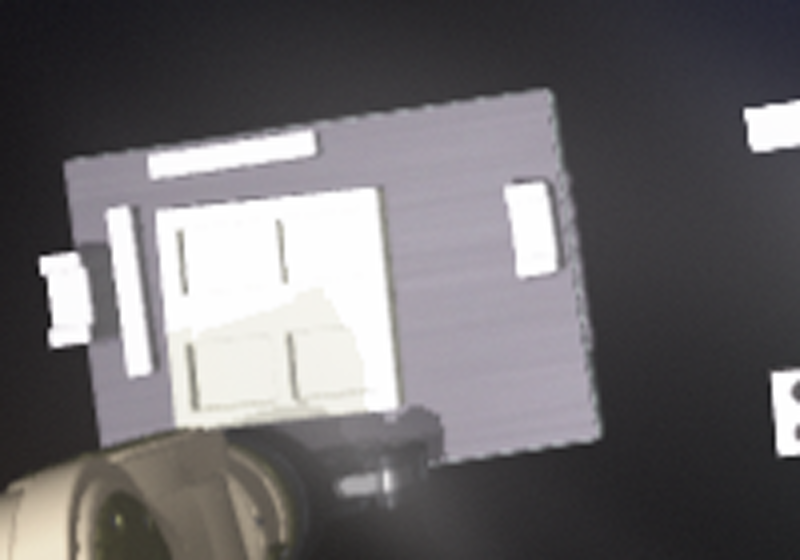

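Both fingers stand beside the plate's near (-x) face, clear of it. Next I push along -z of the tool.

Emit:
drive_tool(
  plan="1 3.5 0 0 0 -0.4 0; 1 0 0 -5 0 0 0; 1 0 0 -5 0 0 0; 1 0 0 -5 0 0 0; 1 0 0 -5 0 0 0; 1 0 0 -5 0 0 0; 1 0 0 -4 0 0 0",
)

```text
clock: 2.7
tcp_pos: [0.4501, 0.2091, 0.0595]
orientation: [0.466, -0.463, -0.529, 0.537]
wrist_force: [-8.6, -0.9, 6.6]
finger_gap: 0.0856
```

```bash
cat >> h.py <<'E'
def plate(tag,z=0.058):
    p,d=load("top",tag); P=cloud("top",d); m=byheight(P,p,0.0535,0.064,(0.38,0.68,0.04,0.36),120)
    c=max(comps(m),key=lambda a:a.sum()); r,X=rect("top",c,z); print("plate h",wh(r[0]),"w",np.round(r[0],1),np.round(r[1],1),round(r[2],2),c.sum())
E
python3 - <<'E'
from h import *
s,R=pose(); print(wh(s['tcp_pos'][:2]*1000),s['wrist_force'],R[:,0])
shot("top",2); plate(2); plate(0)
E
```

```text
[-84.6837 -14.219 ] [-8.624  -0.8681  6.5965] [-0.1372  0.9905 -0.0041]
plate h [-15.2762 -12.8441] w [518.6 220. ] [117.8 119. ] 7.92 1380
plate h [-21.6513 -14.2342] w [512.5 217.7] [117.9 118.9] 5.52 1605
```

Emit:
drive_tool(
  plan="1 0 1 -4 0 0 0; 1 0 0.5 -4 0 0 0; 1 0 0 -4 0 0 0; 1 0 0 -2 0 0 0; 1 0 0 -1 0 0 0",
)

```text
clock: 3.38
tcp_pos: [0.4541, 0.2095, 0.0562]
orientation: [0.471, -0.457, -0.523, 0.544]
wrist_force: [-4.0, -0.0, 4.2]
finger_gap: 0.0853
```

```bash
python3 - <<'E'
from h import *
s,R=pose(); print(wh(s['tcp_pos'][:2]*1000),s['wrist_force'],R[:,0])
shot("top",3); plate(3)
E
```

```text
[-80.6671 -14.3789] [-3.9992 -0.0376  4.1787] [-0.139   0.9903 -0.004 ]
plate h [-10.7422 -12.8145] w [523.1 220.6] [117. 119.] 7.84 1314
```

```bash
python3 - <<'E'
from h import *
goto((*hw(-75,-14.4),58),97.9,n=1)
E
```

```text
cur [454.0791 209.4914  56.1816] 97.99 phi-> 97.9 j6 0.13 F [-5.2595 -0.3319  5.0578] gap 85.7
1 -0.1 -2.0 -5.6 -2.0 0.1 -0.2
```

Emit:
drive_tool(
  plan="1 0 -2 -8 -2 0 0; 1 0 0 -8 -0.5 0 0",
)

```text
clock: 3.68
tcp_pos: [0.4655, 0.211, 0.0567]
orientation: [0.463, -0.465, -0.533, 0.535]
wrist_force: [-23.5, -2.7, 17.8]
finger_gap: 0.0852
```

```bash
python3 - <<'E'
from h import *
s,R=pose(); print(wh(s['tcp_pos'][:2]*1000)); goto((*hw(-69,-14.4),58),97.9,n=1)
E
```

```text
[-69.1271 -14.4337]
cur [465.5128 211.0021  56.6659] 98.02 phi-> 97.9 j6 0.13 F [-23.5272  -2.6574  17.7842] gap 85.2
1 0.0 -1.3 -0.1 0.0 0.1 -0.2
```

```bash
python3 - <<'E'
from h import *
shot("top",4); plate(4); shot("side",4)
s,R=pose(); print(wh(s['tcp_pos'][:2]*1000),s['wrist_force'])
cv2.imwrite("pics/c5.png",crop("side",4,210,370,90,230,4))
E
```

```text
plate h [  0.2225 -12.6954] w [534.  222.3] [117.7 118.6] 7.98 1363
[-69.2453 -14.5071] [-13.378   -2.2835   9.5554]
```

View pics/c5.png

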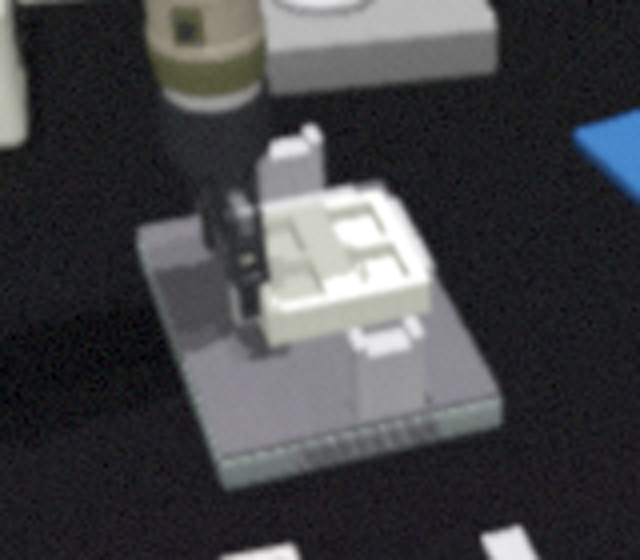

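Emit:
drive_tool(
  plan="1 0 0 15 0 0 0; 1 0 -20 15 0 0 0; 1 0 -50 0 0 0 0",
)

```text
clock: 4.15
tcp_pos: [0.4357, 0.2067, 0.125]
orientation: [0.463, -0.465, -0.532, 0.535]
wrist_force: [1.4, 1.2, -0.3]
finger_gap: 0.0854
```

```bash
python3 - <<'E'
from h import *
goto((*hw(0,-97),140),7.9,half=False)
E
```

```text
cur [435.7041 206.7002 124.9947] 97.99 phi-> 7.9 j6 0.14 F [ 1.3675  1.171  -0.306 ] gap 85.4
1 -7.5 -1.3 -9.0 0.0 8.2 -0.0; 1 -6.2 -1.3 -10.0 0.0 8.2 -0.0; 1 -4.7 -1.4 -10.8 0.0 8.2 -0.0; 1 -3.1 -1.4 -11.3 0.0 8.2 -0.0; 1 -1.4 -1.4 -11.6 0.0 8.2 -0.0; 1 0.2 -1.4 -11.7 0.0 8.2 -0.0; 1 1.9 -1.4 -11.6 0.0 8.2 -0.0; 1 3.5 -1.4 -11.2 0.0 8.2 -0.0; 1 5.1 -1.4 -10.6 0.0 8.2 -0.0; 1 6.5 -1.4 -9.7 0.0 8.2 -0.0; 1 7.9 -1.4 -8.7 0.0 8.2 -0.0
```

Emit:
drive_tool(
  plan="1 -7 -1 -9 0 8.2 0; 1 -6 -1 -10 0 8.2 0; 1 -5 -1 -11 0 8.2 0; 1 -3 -1 -11 0 8.2 0; 1 -1 -1 -12 0 8.2 0; 1 0 -1 -12 0 8.2 0; 1 2 -1 -12 0 8.2 0; 1 4 -1 -11 0 8.2 0",
)

```text
clock: 5.15
tcp_pos: [0.5351, 0.1578, 0.1443]
orientation: [-0.68, 0.685, 0.197, -0.172]
wrist_force: [0.8, -0.2, -0.2]
finger_gap: 0.0852
```

```bash
python3 - <<'E'
from h import *
goto((*hw(0,-97),140),7.9,half=False)
E
```

```text
cur [535.1215 157.7549 144.2526] 30.26 phi-> 7.9 j6 1.19 F [ 0.7811 -0.1594 -0.2474] gap 85.2
1 -0.3 1.5 -7.2 0.2 7.4 0.7; 1 0.6 1.5 -7.2 0.2 7.4 0.7; 1 1.6 1.5 -7.0 0.2 7.4 0.7
```

Emit:
drive_tool(
  plan="1 0 1 -7 0.2 7.5 0.7; 1 0.5 1.5 -7 0.2 7.5 0.7; 1 1.5 1.5 -7 0.2 7.5 0.7; 1 0 0 0 0 0 0",
)

```text
clock: 5.65
tcp_pos: [0.5534, 0.138, 0.1424]
orientation: [-0.706, 0.706, 0.047, -0.039]
wrist_force: [-0.8, 0.9, -0.5]
finger_gap: 0.0852
```

```bash
python3 - <<'E'
from h import *
goto((*hw(0,-97),62),7.9,half=False)
E
```

```text
cur [553.4393 137.9827 142.4456] 6.94 phi-> 7.9 j6 1.55 F [-0.7864  0.9412 -0.5287] gap 85.2
1 -4.4 40.2 0.9 0.0 -0.5 0.3; 1 -4.2 40.2 0.9 0.0 -0.5 0.3
```

Emit:
drive_tool(
  plan="1 -4.5 40 1 0 -0.5 0.3; 1 -4 40 1 0 -0.5 0.3; 1 0 4 5 0 0 0; 1 0 0 6 0 0 0; 1 0 0 6 0 0 0; 1 0 0 6 0 0 0",
)

```text
clock: 6.4
tcp_pos: [0.5475, 0.163, 0.0618]
orientation: [-0.704, 0.706, 0.057, -0.048]
wrist_force: [-0.5, -4.2, -2.3]
finger_gap: 0.0857
```

```bash
python3 - <<'E'
from h import *
s,R=pose(); print(wh(s['tcp_pos'][:2]*1000)); goto((*hw(0,-69),58),7.9,half=False,n=2)
E
```

```text
[  5.5062 -73.2674]
cur [547.5242 162.9848  61.7866] 8.46 phi-> 7.9 j6 1.57 F [-0.4819 -4.2375 -2.2875] gap 85.7
1 -2.8 1.8 2.2 0.1 0.3 0.4; 1 -2.8 1.9 2.2 0.1 0.3 0.4
```

Emit:
drive_tool(
  plan="1 -2 2 6 0.3 0.5 0.5; 1 -2 0 6 0 0 0; 1 0 0 6 0 0 0",
)

```text
clock: 6.78
tcp_pos: [0.5458, 0.1673, 0.063]
orientation: [-0.694, 0.717, 0.05, -0.042]
wrist_force: [-0.3, -26.3, -0.0]
finger_gap: 0.0853
```

```bash
python3 - <<'E'
from h import *
s,R=pose(); print(wh(s['tcp_pos'][:2]*1000)); goto((*hw(0,-69),58),7.9,half=False,n=2)
shot("top",5); plate(5)
E
```

```text
[  4.3583 -68.7969]
cur [545.7727 167.255   63.028 ] 7.52 phi-> 7.9 j6 1.61 F [ -0.3385 -26.2881  -0.022 ] gap 85.3
1 -2.2 2.5 -0.0 0.9 -0.2 0.3; 1 -2.2 2.5 -0.1 0.9 -0.2 0.3
plate h [-57.4372 -21.2363] w [478.  205.9] [ 8.2 34.3] 22.48 34
```

Emit:
drive_tool(
  plan="1 0 0 -15 -1 0 0; 1 0 -30 -15 -0.5 0 0; 1 0 -60 -10 0 0 0; 1 0 -60 -60 0 0 0; 1 0 0 -60 0 0 0; 1 0 0 -60 0 0 0;1 0 0 -60 0 0 0",
)

```text
clock: 7.7
tcp_pos: [0.5847, -0.0868, 0.2233]
orientation: [-0.686, 0.724, 0.061, -0.039]
wrist_force: [0.5, -0.4, 0.6]
finger_gap: 0.0851
```

```bash
python3 - <<'E'
from h import *
shot("top",6); plate(6)
p,d=load("top",6); P=cloud("top",d)
goto((452.2,-65.8,120),94.4,half=False)
cv2.imwrite("pics/c6.png",crop("top",6,130,300,180,305,4.6)[:600])
def show(nm,m,z):
    for c in comps(m): r,_=rect("top",c,z); print(nm,c.sum(),np.round(r[0],1),np.round(r[1],1),round(r[2],2), "med z",round(float(np.median(P[...,2][c])),4))
hb=(0.38,0.68,0.04,0.36)
show("fence",byheight(P,p,0.042,0.0525,hb,150),0.048)
show("post",byheight(P,p,0.075,0.1,hb,150),0.093)
E
```

```text
plate h [-0.7207  0.3514] w [531.2 235. ] [117.9 119.2] 7.82 1592
cur [586.1394 -94.3651 223.681 ] 7.77 phi-> 94.4 j6 1.16 F [ 2.2213 -4.3833  0.7917] gap 85.3
1 -13.2 9.7 5.3 0.4 -8.7 -0.1; 1 -12.3 9.7 7.1 0.4 -8.7 -0.1; 1 -11.1 9.7 8.8 0.4 -8.7 -0.1; 1 -9.6 9.8 10.3 0.4 -8.7 -0.1; 1 -8.0 9.8 11.6 0.4 -8.7 -0.1; 1 -6.2 9.9 12.6 0.4 -8.7 -0.1; 1 -4.3 10.0 13.3 0.4 -8.7 -0.1; 1 -2.2 10.1 13.7 0.4 -8.7 -0.1; 1 -0.2 10.2 13.8 0.4 -8.7 -0.1; 1 1.9 10.3 13.6 0.4 -8.7 -0.1
fence 233 [596.3 244.3] [12.1 90.9] 7.75 med z 0.047
fence 183 [565.6 215.3] [36.1 45.1] 8.78 med z 0.0435
fence 152 [558.1 268.5] [35.9 44.3] 8.2 med z 0.0434
fence 168 [522.9 301.9] [88.2  8.8] 7.82 med z 0.0472
fence 146 [502.9 207.6] [36.5 47.5] 9.56 med z 0.0437
fence 170 [496.3 258.7] [36.  41.3] 5.79 med z 0.0434
post 223 [554.   76.7] [45.8 21.4] 8.18 med z 0.0857
post 223 [520.6 317. ] [45.1 23.2] 6.71 med z 0.0855
```

View pics/c6.png

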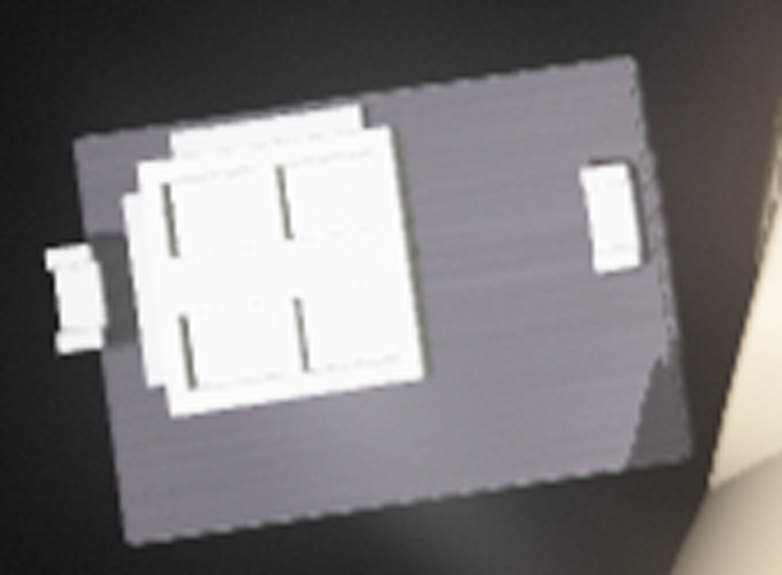

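The plate now sits at about (-0.7, 0.35) mm in the heater frame, square within 0.1°. I'll push once more in x so it's firmly against the far fence.

```bash
python3 - <<'E'
from h import *
goto((*hw(-105,2),130),97.9,half=False,n=12)
E
```

```text
cur [586.1394 -94.3651 223.681 ] 7.77 phi-> 97.9 j6 1.16 F [ 2.2213 -4.3833  0.7917] gap 85.3
1 -9.7 5.8 28.3 0.3 -7.5 -0.1; 1 -6.0 5.9 29.3 0.3 -7.5 -0.1; 1 -2.1 6.1 29.8 0.3 -7.5 -0.1; 1 1.8 6.3 29.8 0.3 -7.5 -0.1; 1 5.7 6.5 29.3 0.3 -7.5 -0.1; 1 9.5 6.7 28.3 0.3 -7.5 -0.1; 1 13.0 6.8 26.7 0.3 -7.5 -0.1; 1 16.4 7.0 24.8 0.3 -7.5 -0.1; 1 19.5 7.2 22.4 0.3 -7.5 -0.1; 1 22.2 7.4 19.6 0.3 -7.5 -0.1; 1 24.6 7.5 16.5 0.3 -7.5 -0.1; 1 26.5 7.7 13.1 0.3 -7.5 -0.1
```

Emit:
drive_tool(
  plan="1 -10 2 28 0.3 -7.5 0; 1 -6 2 29 0.3 -7.5 0; 1 -2 2 30 0.3 -7.5 0; 1 2 4 30 0.3 -7.5 0; 1 6 6 29 0.3 -7.5 0; 1 9 7 28 0.3 -7.5 0; 1 13 7 27 0.3 -7.5 0; 1 16 7 25 0.3 -7.5 0",
)

```text
clock: 8.75
tcp_pos: [0.4817, 0.1216, 0.1801]
orientation: [-0.571, 0.593, 0.407, -0.396]
wrist_force: [-0.5, 1.4, -0.8]
finger_gap: 0.0854
```

```bash
python3 - <<'E'
from h import *
goto((*hw(-105,2),130),97.9,half=False,n=6)
E
```

```text
cur [481.7302 121.5875 180.1236] 69.23 phi-> 97.9 j6 0.46 F [-0.4943  1.4067 -0.8303] gap 85.4
1 12.6 7.8 14.6 0.3 -4.8 -0.1; 1 13.7 7.9 13.5 0.3 -4.8 -0.1; 1 14.8 8.0 12.3 0.3 -4.8 -0.1; 1 15.7 8.1 11.0 0.3 -4.8 -0.1; 1 16.6 8.2 9.6 0.3 -4.8 -0.1; 1 17.3 8.3 8.1 0.3 -4.8 -0.1
```

Emit:
drive_tool(
  plan="1 13 8 15 0.3 -4.8 0; 1 14 8 14 0.3 -4.8 0; 1 15 8 12 0.3 -4.8 0; 1 16 8 11 0.3 -4.8 0; 1 17 8 10 0.3 -4.8 0; 1 17 8 8 0.3 -4.8 0; 1 0 0 0 0 0 0",
)

```text
clock: 9.62
tcp_pos: [0.4257, 0.2346, 0.1333]
orientation: [-0.455, 0.46, 0.541, -0.538]
wrist_force: [0.0, -0.9, 0.2]
finger_gap: 0.0855
```

```bash
python3 - <<'E'
from h import *
goto((*hw(-100,0),59),97.9,half=False,n=2)
E
```

```text
cur [425.6919 234.5949 133.344 ] 99.4 phi-> 97.9 j6 0.18 F [ 0.0184 -0.9415  0.2184] gap 85.5
1 -7.1 37.2 -2.2 0.2 0.7 -0.1; 1 -7.2 37.2 -2.4 0.2 0.7 -0.1
```

Emit:
drive_tool(
  plan="1 -7 37 -2 0.2 0.7 0; 1 -7 37 -2 0.2 0.7 0; 1 0 0 -8 0 0 0; 1 0 0 -8 0 0 0; 1 0 0 -5 0 0 0; 1 0 0 -6 0 0 0; 1 0 0 -8 -1 0 0; 1 0 0 -8 -1 0 0",
)

```text
clock: 10.62
tcp_pos: [0.4656, 0.2269, 0.0646]
orientation: [-0.461, 0.468, 0.538, -0.529]
wrist_force: [-24.3, -3.2, 23.8]
finger_gap: 0.0854
```

```bash
python3 - <<'E'
from h import *
s,R=pose(); print(wh(s['tcp_pos'][:2]*1000)); goto((*hw(-69,0),58),97.9,half=False,n=1)
E
```

```text
[-66.8466   1.3167]
cur [465.6069 226.9165  64.5715] 97.86 phi-> 97.9 j6 0.16 F [-24.3447  -3.2087  23.8042] gap 85.4
1 -1.3 6.5 2.3 0.9 -0.0 0.0
```

Emit:
drive_tool(
  plan="1 0 0 15 1 0 0; 1 0 -20 15 0 0 0; 1 -30 -50 0 0 0 0; 1 -60 -20 0 0 0 0; 1 -60 0 0 0 0 0; 1 -60 0 0 0 0 0; 1 -60 0 0 0 0 0; 1 -10 0 0 0 0 0",
)

```text
clock: 11.62
tcp_pos: [0.4798, -0.0615, 0.1643]
orientation: [-0.459, 0.467, 0.537, -0.532]
wrist_force: [0.7, 0.2, 0.1]
finger_gap: 0.0854
```

```bash
cat >> h.py <<'E'
def blocks(tag):
    p,d=load("top",tag); P=cloud("top",d); out=[]
    for c in comps(byheight(P,p,0.03,0.042,(0.3,0.7,-0.55,0.03)),100):
        col=np.median(p[c],0); 
        if col.max()-col.min()>60: continue
        r,_=rect("top",c,0.036)
        if max(r[1])<42: continue
        a=r[2]+(90 if r[1][0]>r[1][1] else 0)   # direction of short side
        print("blk",np.round(r[0],1),np.round(r[1],1),"short-side dir",round(a,1),c.sum()); out.append((r[0],a))
    return out
def bar(tag):
    p,d=load("top",tag); P=cloud("top",d)
    for c in comps(byheight(P,p,0.005,0.018,(0.45,0.75,-0.4,0.02)),300):
        r,_=rect("top",c,0.010); print("bar",np.round(r[0],1),np.round(r[1],1),round(r[2],2))
E
python3 - <<'E'
from h import *
shot("top",7); plate(7); B=blocks(7); bar(7)
goto((452.2,-65.8,110),94.4,half=False)
E
```

```text
plate h [0.1993 0.6181] w [532.1 235.4] [117.8 118.6] 7.82 1598
blk [ 507.2 -377.2] [45.8 34.2] short-side dir 144.1 321
blk [ 497.2 -168.5] [44.2 34.5] short-side dir 95.6 311
bar [ 627.4 -169.2] [ 24.1 269.2] 8.47
cur [479.7477 -61.0591 164.2308] 98.27 phi-> 94.4 j6 -0.44 F [ 1.2077 -0.6117 -0.5289] gap 85.2
1 -0.3 27.0 14.3 0.3 1.9 -0.1; 1 -0.8 27.0 14.1 0.3 1.9 -0.1
```

Emit:
drive_tool(
  plan="1 0 27 14 0.3 1.9 0; 1 -1 27 14 0.3 1.9 0; 1 0 0 0 0 0 0",
)

```text
clock: 12.05
tcp_pos: [0.4528, -0.0635, 0.1102]
orientation: [-0.479, 0.481, 0.519, -0.519]
wrist_force: [-0.2, 0.4, -0.3]
finger_gap: 0.0853
```

```bash
python3 - <<'E'
from h import *
goto((452.2,-65.8,40),94.4,half=False,n=3)
E
```

```text
cur [452.7757 -63.5142 110.1706] 94.49 phi-> 94.4 j6 -0.39 F [-0.2229  0.4229 -0.3492] gap 85.3
1 -0.7 23.4 0.3 0.1 0.0 -0.0; 1 -0.7 23.4 0.3 0.1 0.0 -0.0; 1 -0.7 23.4 0.3 0.1 0.0 -0.0
```

Emit:
drive_tool(
  plan="1 -1 23 0.5 0 0 0; 1 -1 23 0.5 0 0 0; 1 0 23 0 0 0 0; 1 0 1 0 0 0 0; -1 0 0 0 0 0 0; -1 0 0 0 0 0 0; -1 0 0 0 0 0 0; -1 0 0 0 0 0 0",
  grip_force=40,
)

```text
clock: 13.05
tcp_pos: [0.4618, -0.0628, 0.0482]
orientation: [-0.471, 0.483, 0.525, -0.519]
wrist_force: [0.3, 0.8, -0.8]
finger_gap: 0.0327
```

```bash
python3 - <<'E'
from h import *
goto((452.2,-65.8,40),94.4,half=False,n=1)
shot("side",8); cv2.imwrite("pics/c8.png",crop("side",8,200,360,180,320,4))
E
```

```text
cur [461.8204 -62.7936  48.1657] 95.13 phi-> 94.4 j6 -0.4 F [ 0.2587  0.8003 -0.7557] gap 32.7
1 -2.1 8.0 10.0 1.1 0.7 -0.4
```

View pics/c8.png

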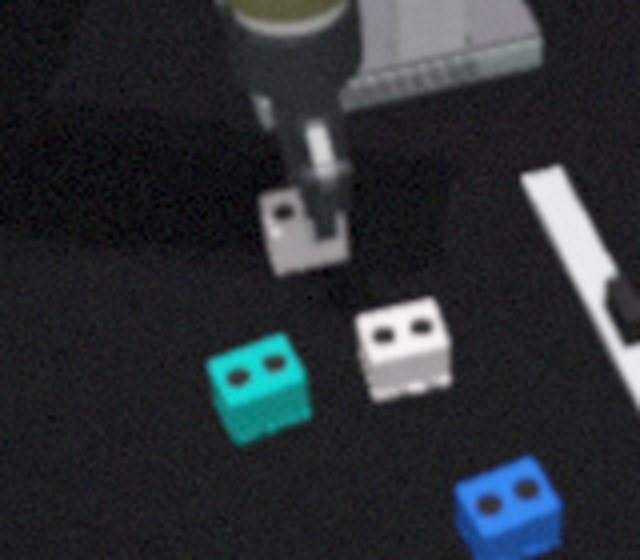

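Emit:
drive_tool(
  plan="0 0 0 0 0 0 0; 0 0 0 0 0 0 0",
)

```text
clock: 13.35
tcp_pos: [0.4616, -0.0628, 0.0481]
orientation: [-0.471, 0.483, 0.525, -0.519]
wrist_force: [-0.9, 0.7, -0.6]
finger_gap: 0.0428
```

```bash
python3 - <<'E'
from h import *
goto((452.2,-65.8,40),94.4,half=False,n=1)
E
```

```text
cur [461.5577 -62.8006  48.06  ] 95.12 phi-> 94.4 j6 -0.4 F [-0.9294  0.6738 -0.5895] gap 42.8
1 -2.1 7.9 9.7 1.1 0.7 -0.4
```

Emit:
drive_tool(
  plan="0.1 -2 0 10 1 0.7 -0.4; 0.1 0 8 0 0 0 0; 0.1 0 0 0 0 0 0",
)

```text
clock: 13.72
tcp_pos: [0.4506, -0.0659, 0.0391]
orientation: [0.481, -0.48, -0.519, 0.519]
wrist_force: [-0.4, -0.7, -0.6]
finger_gap: 0.0468
```

```bash
python3 - <<'E'
from h import *
goto((452.2,-65.8,40),94.4,half=False,n=1)
E
```

```text
cur [450.6221 -65.914   39.0699] 94.35 phi-> 94.4 j6 -0.4 F [-0.4087 -0.6536 -0.6238] gap 46.8
1 -0.0 -0.9 -1.6 -0.1 -0.0 0.0
```

Emit:
drive_tool(
  plan="-1 0 0 -1.5 0 0 0; -1 0 0 0 0 0 0; -1 0 0 0 0 0 0",
)

```text
clock: 14.1
tcp_pos: [0.4519, -0.0657, 0.0392]
orientation: [0.481, -0.48, -0.518, 0.519]
wrist_force: [-1.2, -1.2, 0.4]
finger_gap: 0.0329
```

```bash
python3 - <<'E'
from h import *
goto((452.2,-65.8,40),94.4,half=False,n=1)
shot("side",9); cv2.imwrite("pics/c9.png",crop("side",9,240,320,200,270,8))
s,R=pose(); c=s['tcp_pos']; 
print(proj("side",c+np.array([[0,0,0]])))
# predicted block top corners if centred under tcp
for dz in(-22,22):
  for dx in(-17,17):
    q=c+R[:,0]*dx/1000+R[:,2]*dz/1000; print(dx,dz,proj("side",[[q[0],q[1],0.036]]),proj("side",[[q[0],q[1],0.0]]))
E
```

```text
cur [451.8517 -65.6907  39.1716] 94.35 phi-> 94.4 j6 -0.4 F [-1.1547 -1.1636  0.3564] gap 32.9
1 -0.1 -0.8 -0.3 -0.1 -0.0 0.1
[[274.9239 232.1976]]
-17 -22 [[285.4019 236.2547]] [[286.2571 246.2504]]
17 -22 [[282.5152 226.4681]] [[283.4149 236.46  ]]
-17 22 [[267.2893 239.943 ]] [[268.5599 249.9418]]
17 22 [[264.7842 229.9891]] [[266.0822 239.9878]]
```

View pics/c9.png

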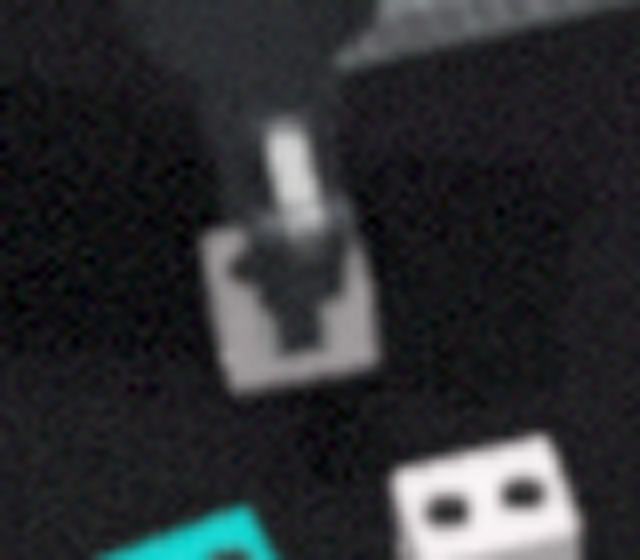

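Emit:
drive_tool(
  plan="-1 0 -30 0 0 0 0; -1 0 -40 0 0 0 0; -1 0 -40 0 0 0 0",
)

```text
clock: 14.52
tcp_pos: [0.4494, -0.0648, 0.1482]
orientation: [0.484, -0.477, -0.517, 0.52]
wrist_force: [0.7, 0.3, -1.8]
finger_gap: 0.0328
```

```bash
cat >> h.py <<'E'
PC=np.array([532.1,235.3]); PY=np.deg2rad(7.85)
SK={0:(-31,-27),1:(-31,27),2:(31,-27),3:(31,27)}
def sock(i):
    x,y=SK[i]; c,s=np.cos(PY),np.sin(PY); return PC+np.array([c*x-s*y,s*x+c*y])
E
python3 - <<'E'
from h import *
print(sock(3)); goto((*sock(3),150),7.9,half=False,grip=-1)
E
```

```text
[559.1218 266.281 ]
cur [449.4447 -64.7616 148.2099] 94.36 phi-> 7.9 j6 -0.4 F [ 0.7143  0.3124 -1.7748] gap 32.8
-1 32.2 -0.2 -13.4 -0.1 8.6 -0.0; -1 33.8 -0.1 -8.5 -0.1 8.6 -0.0; -1 34.7 -0.1 -3.3 -0.1 8.6 -0.0; -1 34.8 -0.1 2.0 -0.1 8.6 -0.0; -1 34.1 -0.1 7.2 -0.1 8.6 -0.0; -1 32.7 -0.1 12.2 -0.1 8.6 -0.0; -1 30.4 -0.1 17.0 -0.1 8.6 -0.0; -1 27.5 -0.1 21.4 -0.1 8.6 -0.0; -1 24.0 -0.1 25.3 -0.1 8.6 -0.0; -1 19.9 -0.2 28.6 -0.1 8.6 -0.0
```

Emit:
drive_tool(
  plan="-1 32 0 -13 0 8.6 0; -1 34 0 -8 0 8.6 0; -1 35 0 -3 0 8.6 0; -1 35 0 2 0 8.6 0; -1 34 0 7 0 8.6 0; -1 33 0 12 0 8.6 0; -1 30 0 17 0 8.6 0; -1 27 0 21 0 8.6 0",
)

```text
clock: 15.52
tcp_pos: [0.546, 0.204, 0.1514]
orientation: [0.694, -0.692, -0.141, 0.141]
wrist_force: [0.0, -1.0, -0.5]
finger_gap: 0.0333
```

```bash
python3 - <<'E'
from h import *
goto((*sock(3),130),7.9,half=False,grip=-1)
E
```

```text
cur [546.0328 204.0108 151.3654] 23.02 phi-> 7.9 j6 1.39 F [ 0.0251 -1.0243 -0.5458] gap 33.3
-1 18.2 10.7 26.1 -0.1 7.6 -0.0; -1 14.6 10.7 28.3 -0.1 7.6 -0.0
```

Emit:
drive_tool(
  plan="-1 18 10 26 0 7.6 0; -1 14.5 10 28 0 7.6 0; -1 0 0 0 0 0 0; -1 0 0 0 0 0 0",
)

```text
clock: 16.02
tcp_pos: [0.5596, 0.2702, 0.1291]
orientation: [0.706, -0.705, -0.046, 0.047]
wrist_force: [0.2, -0.8, -0.9]
finger_gap: 0.0332
```

```bash
python3 - <<'E'
from h import *
goto((*sock(3),115),7.9,half=False,grip=-1)
E
```

```text
cur [559.6405 270.2411 129.1398] 7.54 phi-> 7.9 j6 1.76 F [ 0.2418 -0.7845 -0.8715] gap 33.2
-1 -1.0 14.1 -3.9 -0.1 -0.4 -0.1
```

Emit:
drive_tool(
  plan="-1 -1 14 -3.5 0 -0.4 0; -1 0 6 0 0 0 0; -1 0 0 0 0 0 0",
)

```text
clock: 16.4
tcp_pos: [0.5587, 0.2641, 0.1079]
orientation: [0.706, -0.705, -0.048, 0.049]
wrist_force: [-0.2, 1.0, -1.3]
finger_gap: 0.0333
```

```bash
python3 - <<'E'
from h import *
goto((*sock(3),108),7.9,half=False,grip=-1)
shot("side",10); cv2.imwrite("pics/c10.png",crop("side",10,245,325,115,185,10))
shot("top",10); plate(10)
s,R=pose(); c=s['tcp_pos']; zb=c[2]-0.0392
print("blk bottom z",zb)
for dz in(-22,22):
  for dx in(-17,17):
    q=c+R[:,0]*dx/1000+R[:,2]*dz/1000; print(dx,dz,proj("side",[[q[0],q[1],zb],[q[0],q[1],zb+.036]]).ravel())
for i in SK:
  c0=sock(i); 
  e=np.array([np.cos(PY),np.sin(PY)]);f=np.array([-e[1],e[0]])
  print(i,proj("side",[[*((c0+a*e+b*f)/1000),0.058] for a,b in((-18,-23),(18,-23),(18,23),(-18,23))]).round(1).tolist())
E
```

```text
cur [558.7241 264.1415 107.8547] 7.89 phi-> 7.9 j6 1.74 F [-0.2406  1.0372 -1.3091] gap 33.3
-1 0.7 -0.1 2.1 -0.1 -0.0 -0.1
plate h [0.2123 0.5451] w [532.1 235.4] [117.9 118.6] 7.75 1240
blk bottom z 0.06924320318664487
-17 -22 [293.9558 145.2095 293.3828 134.8329]
17 -22 [305.1288 142.9931 304.7735 132.6449]
-17 22 [289.7761 137.0677 289.1381 126.7845]
17 22 [300.7176 134.9558 300.2883 124.7018]
0 [[278.0, 163.2], [290.3, 160.7], [286.0, 151.5], [273.9, 153.9]]
1 [[273.2, 152.4], [285.2, 150.0], [281.1, 141.4], [269.3, 143.7]]
2 [[299.2, 158.8], [311.2, 156.3], [306.4, 147.4], [294.6, 149.8]]
3 [[293.8, 148.3], [305.6, 145.9], [301.0, 137.5], [289.5, 139.7]]
```

View pics/c10.png

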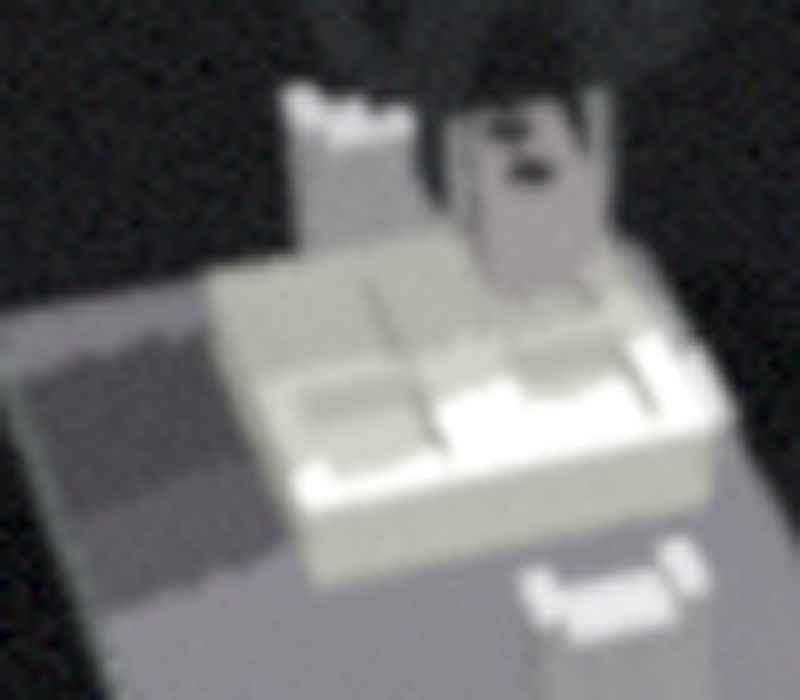

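Emit:
drive_tool(
  plan="-1 0.7 0 2 0 0 0; -1 0 6 0 0 0 0; -1 0 4 0 0 0 0; -1 0 3 0 0 0 0",
)

```text
clock: 17.0
tcp_pos: [0.5603, 0.267, 0.0957]
orientation: [0.706, -0.705, -0.049, 0.048]
wrist_force: [-0.4, -0.4, -0.6]
finger_gap: 0.0328
```

```bash
python3 - <<'E'
from h import *
goto((*sock(3),94),7.9,half=False,grip=-1)
E
```

```text
cur [560.2655 266.9557  95.6872] 7.91 phi-> 7.9 j6 1.75 F [-0.4086 -0.3682 -0.5787] gap 32.8
-1 -1.2 1.7 -0.5 -0.1 0.0 0.1
```

Emit:
drive_tool(
  plan="-1 -1.2 0 -0.5 0 0 0; -1 0 4 0 0 0 0; -1 0 4 0 0 0 0; -1 0 3 0 0 0 0",
)

```text
clock: 17.5
tcp_pos: [0.5589, 0.2663, 0.0838]
orientation: [0.706, -0.705, -0.049, 0.049]
wrist_force: [0.6, 0.1, -1.5]
finger_gap: 0.0335
```

```bash
python3 - <<'E'
from h import *
goto((*sock(3),82),7.9,half=False,grip=-1)
E
```

```text
cur [558.9404 266.3247  83.7797] 7.91 phi-> 7.9 j6 1.75 F [ 0.5795  0.0973 -1.4842] gap 33.5
-1 0.2 1.8 -0.1 -0.1 0.0 0.0
```

Smooth insertion, about 1.6 mm to go. I'll seat it, then open the fingers slightly.

Emit:
drive_tool(
  plan="-1 0 2 0 0 0 0; -1 0 2 0 0 0 0",
)

```text
clock: 17.75
tcp_pos: [0.5589, 0.2663, 0.0821]
orientation: [0.706, -0.705, -0.049, 0.048]
wrist_force: [-6.6, -2.7, 19.9]
finger_gap: 0.0328
```

```bash
python3 - <<'E'
from h import *
goto((*sock(3),82),7.9,half=False,grip=-1)
E
```

```text
cur [558.8519 266.3009  82.1413] 7.91 phi-> 7.9 j6 1.75 F [-6.6004 -2.7478 19.9287] gap 32.8
-1 0.3 0.1 -0.1 -0.1 0.0 0.1
```

Emit:
drive_tool(
  plan="-0.05 0 0 0 0 0 0; -0.05 0 0 0 0 0 0; -0.05 0 -30 0 0 0 0; -0.05 0 -45 0 0 0 0; 1 0 0 -60 0 0 0; 1 0 0 -60 0 0 0; 1 0 0 -60 0 0 0; 1 0 0 -60 0 0 0",
)

```text
clock: 18.75
tcp_pos: [0.5948, 0.0273, 0.1592]
orientation: [0.706, -0.704, -0.055, 0.05]
wrist_force: [-0.2, -1.6, 0.4]
finger_gap: 0.0854
```

```bash
python3 - <<'E'
from h import *
shot("top",11); plate(11); B=blocks(11); bar(11)
p,d=load("top",11); P=cloud("top",d)
for c in comps(byheight(P,p,0.07,0.083,(0.45,0.62,0.15,0.31)),60): r,_=rect("top",c,0.079); print(r,np.median(P[...,2][c]), sock(3))
E
```

```text
plate h [ 0.2091 14.8404] w [530.2 249.5] [117.8  90.2] 7.82 1055
blk [ 507. -377.] [45.8 34.8] short-side dir 143.5 324
blk [ 497.2 -168.5] [44.1 34.7] short-side dir 96.1 317
bar [ 627.4 -169.4] [ 24.1 268.8] 8.47
((558.5682983398438, 264.50115966796875), (34.14561462402344, 46.830135345458984), 8.060108184814453) 0.07799353259939333 [559.1218 266.281 ]
```

```bash
python3 - <<'E'
from h import *
goto((497.2,-168.5,120),95.9,half=False,n=11)
E
```

```text
cur [596.245   19.8669 159.0884] 8.11 phi-> 95.9 j6 1.33 F [ 1.8568 -3.3419 -0.2165] gap 85.3
1 -11.4 3.5 -15.7 0.0 -8.0 0.0; 1 -13.4 3.5 -13.9 0.0 -8.0 0.0; 1 -15.2 3.5 -12.0 0.0 -8.0 0.0; 1 -16.7 3.5 -9.7 0.0 -8.0 0.0; 1 -17.9 3.5 -7.3 0.0 -8.0 0.0; 1 -18.8 3.5 -4.8 0.0 -8.0 0.0; 1 -19.2 3.5 -2.1 0.0 -8.0 0.0; 1 -19.3 3.5 0.6 0.0 -8.0 0.0; 1 -19.1 3.5 3.3 0.0 -8.0 0.0; 1 -18.4 3.5 5.9 0.0 -8.0 0.0; 1 -17.4 3.5 8.4 0.0 -8.0 0.0
```

Emit:
drive_tool(
  plan="1 -11 3 -16 0 -8 0; 1 -13 3 -14 0 -8 0; 1 -15 3 -12 0 -8 0; 1 -17 3 -10 0 -8 0; 1 -18 3 -7 0 -8 0; 1 -19 3 -5 0 -8 0; 1 -19 3 -2 0 -8 0; 1 -19 3 1 0 -8 0",
)

```text
clock: 19.8
tcp_pos: [0.5261, -0.124, 0.133]
orientation: [-0.563, 0.567, 0.427, -0.423]
wrist_force: [-0.0, -1.3, 0.8]
finger_gap: 0.0854
```

```bash
python3 - <<'E'
from h import *
goto((497.2,-168.5,110),95.9,half=False,n=4)
E
```

```text
cur [ 526.1144 -124.0254  132.9754] 73.93 phi-> 95.9 j6 -0.1 F [-0.024  -1.2559  0.8478] gap 85.4
1 -12.7 5.7 3.9 0.1 -5.5 -0.0; 1 -12.3 5.7 5.1 0.1 -5.5 -0.0; 1 -11.7 5.7 6.2 0.1 -5.5 -0.0; 1 -11.1 5.7 7.3 0.1 -5.5 -0.0
```

Emit:
drive_tool(
  plan="1 -13 6 4 0 -5.5 0; 1 -12 6 5 0 -5.5 0; 1 -12 6 6 0 -5.5 0; 1 -11 6 7 0 -5.5 0; 1 0 0 0 0 0 0",
)

```text
clock: 20.42
tcp_pos: [0.4971, -0.1707, 0.1075]
orientation: [-0.468, 0.473, 0.529, -0.526]
wrist_force: [-0.1, 0.1, -0.2]
finger_gap: 0.0855
```

```bash
python3 - <<'E'
from h import *
shot("side",12)
goto((497.2,-168.5,65),95.9,half=False,n=1)
E
```

```text
cur [ 497.5147 -170.3912  107.8131] 96.51 phi-> 95.9 j6 -0.6 F [-0.0081 -0.1161  0.4231] gap 85.3
1 2.0 42.8 0.5 0.5 0.6 -0.2
```

Emit:
drive_tool(
  plan="1 2 40 0.5 0.5 0.6 0; 1 0 20 0 0 0 0; 0.3 0 6 0 0 0 0; 0.3 0 0 0 0 0 0",
)

```text
clock: 20.98
tcp_pos: [0.5004, -0.1677, 0.0424]
orientation: [-0.472, 0.477, 0.524, -0.524]
wrist_force: [-0.6, 0.5, -0.1]
finger_gap: 0.0558
```

```bash
python3 - <<'E'
from h import *
goto((497.2,-168.5,40),95.9,half=False,n=1)
E
```

```text
cur [ 500.428  -167.6673   42.4071] 95.67 phi-> 95.9 j6 -0.57 F [-0.6052  0.501  -0.1263] gap 55.8
1 -0.5 2.4 3.3 0.3 -0.2 -0.3
```

Emit:
drive_tool(
  plan="0.2 -0.5 2.5 3.3 0.3 -0.2 -0.3; 0.2 0 0 0 0 0 0; -1 0 0 0 0 0 0; -1 0 0 0 0 0 0; -1 0 0 0 0 0 0",
)

```text
clock: 21.6
tcp_pos: [0.4987, -0.1693, 0.0423]
orientation: [-0.473, 0.475, 0.525, -0.524]
wrist_force: [-0.1, 0.3, -0.6]
finger_gap: 0.0332
```

```bash
python3 - <<'E'
from h import *
goto((497.2,-168.5,40),95.9,half=False,n=1)
E
```

```text
cur [ 498.723  -169.2876   42.348 ] 95.84 phi-> 95.9 j6 -0.58 F [-0.0638  0.2929 -0.564 ] gap 33.2
1 0.9 2.3 1.4 0.2 -0.1 -0.1
```

Emit:
drive_tool(
  plan="-1 0 -30 0 0 0 0; -1 0 -40 0 0 0 0; -1 0 -40 0 0 0 0",
)

```text
clock: 21.98
tcp_pos: [0.4952, -0.1676, 0.1507]
orientation: [0.476, -0.472, -0.524, 0.525]
wrist_force: [1.0, -0.7, -1.1]
finger_gap: 0.033
```

```bash
python3 - <<'E'
from h import *
print(sock(2)); goto((*sock(2),140),7.9,half=False,grip=-1,n=11)
E
```

```text
[566.4972 212.787 ]
cur [ 495.1691 -167.595   150.7005] 95.82 phi-> 7.9 j6 -0.58 F [ 0.9512 -0.731  -1.1222] gap 33.0
-1 33.7 1.1 -10.0 -0.0 8.0 -0.0; -1 34.8 1.1 -5.2 -0.0 8.0 -0.0; -1 35.2 1.1 -0.3 -0.0 8.0 -0.0; -1 34.9 1.1 4.6 -0.0 8.0 -0.0; -1 33.9 1.1 9.4 -0.0 8.0 -0.0; -1 32.3 1.1 14.0 -0.0 8.0 -0.0; -1 30.0 1.1 18.4 -0.0 8.0 -0.0; -1 27.1 1.0 22.4 -0.0 8.0 -0.0; -1 23.8 1.0 25.9 -0.0 8.0 -0.0; -1 19.9 1.0 29.0 -0.0 8.0 -0.0; -1 15.7 1.0 31.5 -0.0 8.0 -0.0
```

Emit:
drive_tool(
  plan="-1 34 0 -10 0 8 0; -1 35 0 -5 0 8 0; -1 35 0 0 0 8 0; -1 35 0 5 0 8 0; -1 34 0 9 0 8 0; -1 32 0 14 0 8 0; -1 30 0 18 0 8 0; -1 27 0 22 0 8 0",
)

```text
clock: 22.98
tcp_pos: [0.5548, 0.1122, 0.1539]
orientation: [0.684, -0.684, -0.179, 0.179]
wrist_force: [0.9, -0.3, -1.1]
finger_gap: 0.0331
```

```bash
python3 - <<'E'
from h import *
goto((*sock(2),140),7.9,half=False,grip=-1,n=3)
E
```

```text
cur [554.8487 112.2243 153.9331] 29.35 phi-> 7.9 j6 1.12 F [ 0.9489 -0.3043 -1.1474] gap 33.1
-1 19.8 4.6 27.3 -0.0 7.1 -0.0; -1 16.3 4.6 29.6 -0.0 7.1 -0.0; -1 12.5 4.6 31.4 -0.0 7.1 -0.0
```

Emit:
drive_tool(
  plan="-1 20 4 27 0 7.1 0; -1 16 4 29 0 7.1 0; -1 12 4 30 0 7.1 0; -1 0 0 0 0 0 0; -1 0 0 0 0 0 0",
)

```text
clock: 23.6
tcp_pos: [0.5662, 0.2157, 0.1397]
orientation: [-0.705, 0.706, 0.045, -0.048]
wrist_force: [-0.6, -0.4, -1.3]
finger_gap: 0.033
```

```bash
python3 - <<'E'
from h import *
goto((*sock(2)+np.array([0.1,-1.0]),112),7.9,half=False,grip=-1)
E
```

```text
cur [566.2012 215.6933 139.6606] 7.56 phi-> 7.9 j6 1.67 F [-0.6375 -0.4283 -1.2823] gap 33.0
-1 -0.0 27.7 -3.9 0.0 -0.3 -0.2
```

Emit:
drive_tool(
  plan="-1 0 15 -4 0 -0.3 0; -1 0 12 0 0 0 0; -1 0 0 0 0 0 0",
)

```text
clock: 23.98
tcp_pos: [0.5661, 0.2088, 0.1103]
orientation: [-0.705, 0.706, 0.046, -0.05]
wrist_force: [0.1, 0.0, -1.2]
finger_gap: 0.0331
```

```bash
python3 - <<'E'
from h import *
goto((*sock(2)+np.array([0.1,-1.0]),105),7.9,half=False,grip=-1)
shot("side",13); cv2.imwrite("pics/c13.png",crop("side",13,245,325,115,185,10))
s,R=pose(); c=s['tcp_pos']; zb=c[2]-0.0423
for dz in(-22,22):
  for dx in(-17,17):
    q=c+R[:,0]*dx/1000+R[:,2]*dz/1000; u=proj("side",[[q[0],q[1],zb],[q[0],q[1],zb+.036]]); print(dx,dz,((u-[245,115])*10).ravel().round())
E
```

```text
cur [566.1468 208.8263 110.3025] 7.76 phi-> 7.9 j6 1.66 F [ 0.0968  0.0151 -1.2094] gap 33.1
-1 0.9 5.3 2.9 0.1 -0.1 -0.3
-17 -22 [545. 414. 540. 309.]
17 -22 [659. 390. 657. 286.]
-17 22 [501. 327. 495. 223.]
17 22 [613. 305. 610. 201.]
```

View pics/c13.png

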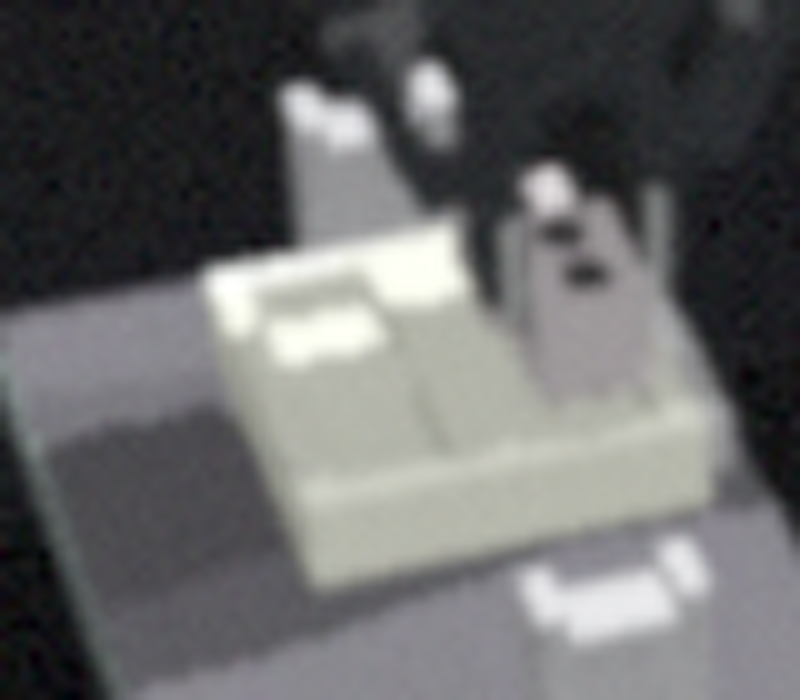

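Emit:
drive_tool(
  plan="-1 0.8 0 3 0 0 -0.3; -1 0 5 0 0 0 0; -1 0 5 0 0 0 0; -1 0 0 0 0 0 0",
)

```text
clock: 24.52
tcp_pos: [0.5676, 0.2122, 0.101]
orientation: [-0.705, 0.706, 0.049, -0.047]
wrist_force: [-0.2, 0.7, -0.5]
finger_gap: 0.0328
```

```bash
python3 - <<'E'
from h import *
goto((*sock(2)+np.array([0.1,-1.0]),98),7.9,half=False,grip=-1)
E
```

```text
cur [567.5643 212.1712 101.0488] 7.76 phi-> 7.9 j6 1.66 F [-0.2305  0.6698 -0.4738] gap 32.8
-1 -1.0 3.0 -0.2 0.1 -0.1 0.2
```

Emit:
drive_tool(
  plan="-1 -1 2 0 0 0 0; -1 0 4 0 0 0 0; -1 0 4 0 0 0 0; -1 0 4 0 0 0 0",
)

```text
clock: 25.02
tcp_pos: [0.5668, 0.2122, 0.0866]
orientation: [-0.705, 0.706, 0.049, -0.047]
wrist_force: [1.0, 0.2, -1.6]
finger_gap: 0.0333
```

```bash
python3 - <<'E'
from h import *
goto((*sock(2)+np.array([0.1,-1.0]),85),7.9,half=False,grip=-1)
E
```

```text
cur [566.8111 212.2095  86.5552] 7.77 phi-> 7.9 j6 1.66 F [ 0.9599  0.249  -1.5518] gap 33.3
-1 -0.3 1.6 -0.4 0.0 -0.1 0.2
```

Emit:
drive_tool(
  plan="-1 0 2 0 0 0 0; -1 0 2 0 0 0 0",
)

```text
clock: 25.28
tcp_pos: [0.5667, 0.2122, 0.0851]
orientation: [-0.705, 0.706, 0.05, -0.046]
wrist_force: [-6.7, -1.5, 18.3]
finger_gap: 0.0328
```

Seated at 85.1, where 85.3 was predicted. Now release, retreat and look for the last block.

Emit:
drive_tool(
  plan="-0.05 0 0 0 0 0 0; -0.05 0 0 0 0 0 0; -0.05 0 -30 0 0 0 0; -0.05 0 -45 0 0 0 0; 1 0 0 -60 0 0 0; 1 0 0 -60 0 0 0; 1 0 0 -60 0 0 0; 1 0 0 -60 0 0 0",
)

```text
clock: 26.28
tcp_pos: [0.6017, -0.0268, 0.1626]
orientation: [-0.705, 0.706, 0.055, -0.049]
wrist_force: [0.4, 0.4, 0.2]
finger_gap: 0.0854
```

```bash
python3 - <<'E'
from h import *
shot("top",14); plate(14); B=blocks(14); bar(14)
p,d=load("top",14); P=cloud("top",d)
for c in comps(byheight(P,p,0.07,0.083,(0.45,0.62,0.15,0.31)),60): r,_=rect("top",c,0.079); print(r,np.median(P[...,2][c]), sock(3),sock(2))
goto((*B[0][0],130),B[0][1],half=False,n=16)
E
```

```text
plate h [0.1991 0.4441] w [532.1 235.3] [117.8 119. ] 7.82 1523
blk [ 506.9 -377.2] [45.4 34.6] short-side dir 143.5 323
bar [ 632.3 -211.3] [ 26.7 184.6] 8.47
((566.2073974609375, 213.35264587402344), (34.028194427490234, 45.37801742553711), 8.024680137634277) 0.07802212127284355 [559.1218 266.281 ] [566.4972 212.787 ]
((558.54248046875, 264.68359375), (34.14561462402344, 46.46166229248047), 8.060108184814453) 0.07798636649575755 [559.1218 266.281 ] [566.4972 212.787 ]
cur [603.1833 -34.4887 162.5868] 7.98 phi-> 143.55 j6 1.24 F [ 1.9424 -3.7888  2.0217] gap 85.5
1 -8.9 2.1 -20.4 0.1 -8.5 -0.0; 1 -11.9 2.1 -18.8 0.1 -8.5 -0.0; 1 -14.5 2.0 -16.9 0.1 -8.5 -0.0; 1 -16.8 2.0 -14.6 0.1 -8.5 -0.0; 1 -18.8 2.0 -11.9 0.1 -8.5 -0.0; 1 -20.3 2.0 -9.0 0.1 -8.5 -0.0; 1 -21.4 2.0 -5.9 0.1 -8.5 -0.0; 1 -22.1 2.0 -2.7 0.1 -8.5 -0.0; 1 -22.2 2.0 0.6 0.1 -8.5 -0.0; 1 -21.9 2.0 3.8 0.1 -8.5 -0.0; 1 -21.1 2.0 7.0 0.1 -8.5 -0.0; 1 -19.9 2.0 10.1 0.1 -8.5 -0.0; 1 -18.2 2.0 12.9 0.1 -8.5 -0.0; 1 -16.1 2.0 15.4 0.1 -8.5 -0.0; 1 -13.6 2.0 17.6 0.1 -8.5 -0.0; 1 -10.9 2.0 19.4 0.1 -8.5 -0.0
```

View pics/top14.png

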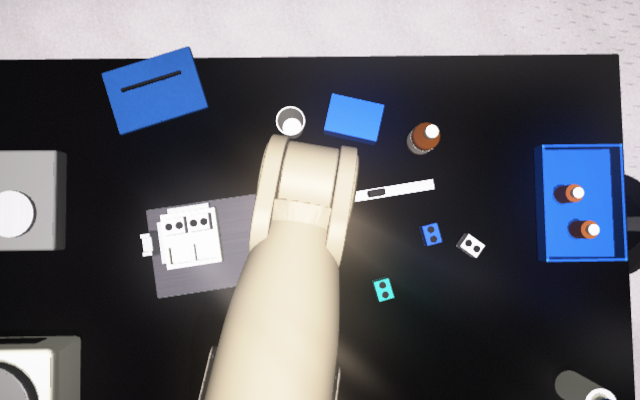

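```bash
python3 - <<'E'
from h import *
goto((506.5,-377.8,120),-36.5,half=False,n=8)
E
```

```text
cur [603.1833 -34.4887 162.5868] 7.98 phi-> -36.5 j6 1.24 F [ 1.9424 -3.7888  2.0217] gap 85.5
1 -18.0 5.4 -40.8 0.0 5.6 0.1; 1 -13.9 5.4 -42.3 0.0 5.6 0.1; 1 -9.8 5.4 -43.5 0.0 5.6 0.1; 1 -5.5 5.4 -44.2 0.0 5.6 0.1; 1 -1.2 5.4 -44.6 0.0 5.6 0.1; 1 3.2 5.4 -44.5 0.0 5.6 0.1; 1 7.5 5.4 -43.9 0.0 5.6 0.1; 1 11.7 5.4 -43.0 0.0 5.6 0.1
```

Emit:
drive_tool(
  plan="1 -18 5 -41 0 5.6 0; 1 -14 5 -42 0 5.6 0; 1 -10 5 -43 0 5.6 0; 1 -6 5 -44 0 5.6 0; 1 -1 5 -45 0 5.6 0; 1 3 5 -44 0 5.6 0; 1 7 5 -44 0 5.6 0; 1 12 5 -43 0 5.6 0",
)

```text
clock: 27.32
tcp_pos: [0.5, -0.3855, 0.1206]
orientation: [-0.668, 0.668, -0.227, 0.237]
wrist_force: [0.4, -0.3, 0.6]
finger_gap: 0.0857
```

```bash
python3 - <<'E'
from h import *
goto((506.5,-377.8,90),-36.5,half=False)
E
```

```text
cur [ 500.0326 -385.5244  120.5757] -38.29 phi-> -36.5 j6 1.45 F [ 0.364  -0.2838  0.5983] gap 85.7
1 -0.1 30.6 10.0 -0.2 -1.8 0.8
```

Emit:
drive_tool(
  plan="1 0 30 10 0 -1.8 0.8; 1 0 30 0 0 0 0; 0.4 0 16 0 0 0 0; 0.3 0 0 0 0 0 0",
)

```text
clock: 27.82
tcp_pos: [0.5059, -0.3822, 0.0418]
orientation: [0.672, -0.67, 0.223, -0.224]
wrist_force: [0.1, -0.3, 1.1]
finger_gap: 0.0558
```

```bash
python3 - <<'E'
from h import *
goto((506.5,-377.8,40),-36.5,half=False)
E
```

```text
cur [ 505.9114 -382.1684   41.7596] -36.88 phi-> -36.5 j6 1.44 F [ 0.11   -0.3303  1.128 ] gap 55.8
1 -2.2 1.8 3.8 -0.2 -0.4 0.0
```

Emit:
drive_tool(
  plan="0.2 -2.2 1.8 3.8 0 -0.4 0; 0.2 0 0 0 0 0 0",
)

```text
clock: 28.08
tcp_pos: [0.5075, -0.3778, 0.0417]
orientation: [0.672, -0.671, 0.22, -0.222]
wrist_force: [0.3, 0.0, -0.2]
finger_gap: 0.0513
```

```bash
python3 - <<'E'
from h import *
goto((506.5,-377.8,40),-36.5,half=False)
E
```

```text
cur [ 507.5398 -377.7661   41.691 ] -36.42 phi-> -36.5 j6 1.44 F [ 0.3095  0.0499 -0.2204] gap 51.3
1 -0.8 1.7 -0.6 -0.2 0.1 0.2
```

Emit:
drive_tool(
  plan="-1 -0.8 2 -0.6 0 0 0; -1 0 0 0 0 0 0; -1 0 0 0 0 0 0",
)

```text
clock: 28.45
tcp_pos: [0.5076, -0.3783, 0.0416]
orientation: [0.672, -0.672, 0.218, -0.223]
wrist_force: [-1.1, -1.8, -1.6]
finger_gap: 0.0329
```

```bash
python3 - <<'E'
from h import *
goto((506.5,-377.8,40),-36.5,half=False)
E
```

```text
cur [ 507.5833 -378.29     41.5818] -36.38 phi-> -36.5 j6 1.44 F [-1.1238 -1.8392 -1.5928] gap 32.9
1 -1.2 1.6 -0.3 -0.1 0.1 0.4
```

Emit:
drive_tool(
  plan="-1 0 -30 0 0 0 0; -1 0 -40 0 0 0 0; -1 0 -50 0 0 0 0",
)

```text
clock: 28.82
tcp_pos: [0.5036, -0.3754, 0.1582]
orientation: [0.674, -0.67, 0.223, -0.219]
wrist_force: [0.9, -0.8, -0.7]
finger_gap: 0.0332
```

```bash
python3 - <<'E'
from h import *
print(sock(0)); goto((*sock(0),140),7.9,half=False,grip=-1,n=16)
E
```

```text
[505.0782 204.319 ]
cur [ 503.6076 -375.3833  158.225 ] -36.41 phi-> 7.9 j6 1.44 F [ 0.8823 -0.7628 -0.7092] gap 33.2
-1 -21.4 1.4 29.2 -0.0 -2.8 -0.0; -1 -20.0 1.4 30.2 -0.0 -2.8 -0.0; -1 -18.5 1.4 31.1 -0.0 -2.8 -0.0; -1 -17.0 1.3 32.0 -0.0 -2.8 -0.0; -1 -15.4 1.3 32.8 -0.0 -2.8 -0.0; -1 -13.8 1.3 33.5 -0.0 -2.8 -0.0; -1 -12.2 1.3 34.1 -0.0 -2.8 -0.0; -1 -10.5 1.3 34.7 -0.0 -2.8 -0.0; -1 -8.8 1.3 35.1 -0.0 -2.8 -0.0; -1 -7.1 1.2 35.5 -0.0 -2.8 -0.0; -1 -5.4 1.2 35.8 -0.0 -2.8 -0.0; -1 -3.7 1.2 36.0 -0.0 -2.8 -0.0; -1 -1.9 1.2 36.2 -0.0 -2.8 -0.0; -1 -0.2 1.2 36.2 -0.0 -2.8 -0.0; -1 1.6 1.2 36.2 -0.0 -2.8 -0.0; -1 3.3 1.2 36.1 -0.0 -2.8 -0.0
```

Emit:
drive_tool(
  plan="-1 -21 0 29 0 -2.8 0; -1 -20 0 30 0 -2.8 0; -1 -18 0 31 0 -2.8 0; -1 -17 0 32 0 -2.8 0; -1 -15 0 33 0 -2.8 0; -1 -14 0 33 0 -2.8 0; -1 -12 0 34 0 -2.8 0; -1 -10 0 35 0 -2.8 0",
)

```text
clock: 29.82
tcp_pos: [0.5055, -0.0838, 0.1635]
orientation: [0.702, -0.702, 0.082, -0.086]
wrist_force: [1.2, 0.4, -0.5]
finger_gap: 0.033
```

```bash
python3 - <<'E'
from h import *
goto((*sock(0),145),7.9,half=False,grip=-1,n=7)
E
```

```text
cur [505.4731 -83.788  163.5479] -13.64 phi-> 7.9 j6 1.49 F [ 1.2356  0.3524 -0.4706] gap 33.0
-1 -9.8 2.6 40.0 -0.0 -3.1 0.0; -1 -7.6 2.6 40.4 -0.0 -3.1 0.0; -1 -5.4 2.7 40.8 -0.0 -3.1 0.0; -1 -3.2 2.7 41.0 -0.0 -3.1 0.0; -1 -1.0 2.7 41.1 -0.0 -3.1 0.0; -1 1.2 2.7 41.1 -0.0 -3.1 0.0; -1 3.4 2.7 41.0 -0.0 -3.1 0.0
```

Emit:
drive_tool(
  plan="-1 -10 2 40 0 -3.1 0; -1 -8 2 40 0 -3.1 0; -1 -5 2 41 0 -3.1 0; -1 -3 2 41 0 -3.1 0; -1 -1 2 41 0 -3.1 0; -1 1 2 41 0 -3.1 0; -1 3 2 38 0 -3.1 0; -1 0 0 0 0 0 0",
)

```text
clock: 30.82
tcp_pos: [0.501, 0.2117, 0.1487]
orientation: [-0.705, 0.705, 0.057, -0.053]
wrist_force: [-0.1, -1.1, -1.2]
finger_gap: 0.0329
```

```bash
python3 - <<'E'
from h import *
goto((*sock(0),115),7.9,half=False,grip=-1)
E
```

```text
cur [500.9971 211.6906 148.6929] 8.92 phi-> 7.9 j6 1.67 F [-0.058  -1.0801 -1.2263] gap 32.9
-1 2.7 33.7 -7.9 0.1 1.0 0.3
```

Emit:
drive_tool(
  plan="-1 2.7 15 -8 0 1 0.3; -1 0 18 0 0 0 0; -1 0 0 0 0 0 0",
)

```text
clock: 31.2
tcp_pos: [0.505, 0.2009, 0.113]
orientation: [-0.705, 0.706, 0.046, -0.048]
wrist_force: [0.2, -0.4, -0.8]
finger_gap: 0.0328
```

```bash
python3 - <<'E'
from h import *
goto((*sock(0),105),7.9,half=False,grip=-1)
shot("side",15); cv2.imwrite("pics/c15.png",crop("side",15,245,325,115,185,10))
s,R=pose(); c=s['tcp_pos']; zb=c[2]-0.0416
for dz in(-22,22):
  for dx in(-17,17):
    q=c+R[:,0]*dx/1000+R[:,2]*dz/1000; u=proj("side",[[q[0],q[1],zb],[q[0],q[1],zb+.036]]); print(dx,dz,((u-[245,115])*10).ravel().round())
E
```

```text
cur [505.0103 200.8664 113.0273] 7.62 phi-> 7.9 j6 1.67 F [ 0.231  -0.4259 -0.8049] gap 32.8
-1 0.5 8.0 3.4 0.1 -0.3 -0.1
-17 -22 [332. 445. 323. 340.]
17 -22 [450. 422. 443. 316.]
-17 22 [293. 357. 283. 252.]
17 22 [408. 334. 401. 230.]
```

View pics/c15.png

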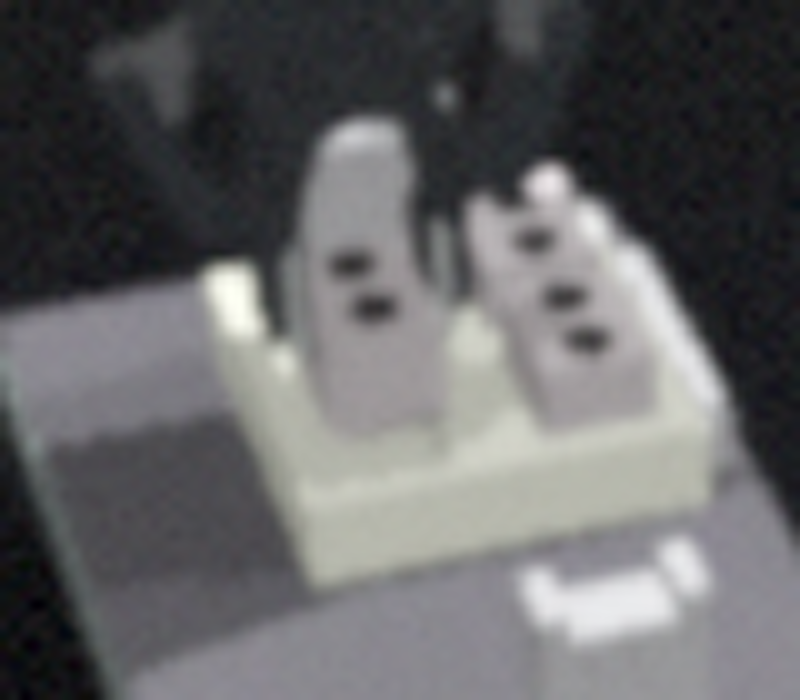

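Emit:
drive_tool(
  plan="-1 0.5 0 3.2 0 -0.3 0; -1 0 6 0 0 0 0; -1 0 5 0 0 0 0; -1 0 0 0 0 0 0",
)

```text
clock: 31.75
tcp_pos: [0.507, 0.2032, 0.1034]
orientation: [-0.705, 0.706, 0.049, -0.047]
wrist_force: [-0.1, 1.0, -0.7]
finger_gap: 0.0328
```

```bash
python3 - <<'E'
from h import *
goto((*sock(0),98),7.9,half=False,grip=-1)
E
```

```text
cur [507.0107 203.2321 103.4304] 7.79 phi-> 7.9 j6 1.67 F [-0.1413  1.0086 -0.7404] gap 32.8
-1 -1.8 5.4 1.4 0.1 -0.1 0.1
```

Emit:
drive_tool(
  plan="-1 -1.8 2 1.4 0 0 0; -1 0 3 0 0 0 0; -1 0 0 0 0 0 0",
)

```text
clock: 32.12
tcp_pos: [0.5049, 0.2047, 0.0983]
orientation: [-0.705, 0.706, 0.049, -0.047]
wrist_force: [-0.3, 0.8, -1.4]
finger_gap: 0.0331
```

```bash
python3 - <<'E'
from h import *
goto((*sock(0),98),7.9,half=False,grip=-1)
E
```

```text
cur [504.872  204.6942  98.2592] 7.82 phi-> 7.9 j6 1.67 F [-0.3274  0.8381 -1.3577] gap 33.1
-1 0.2 0.3 -0.4 0.1 -0.1 0.1
```

Emit:
drive_tool(
  plan="-1 0 4 -0.4 0 0 0; -1 0 4 0 0 0 0; -1 0 4 0 0 0 0; -1 0 3 0 0 0 0; -1 0 2 0 0 0 0",
)

```text
clock: 32.75
tcp_pos: [0.5052, 0.2042, 0.0838]
orientation: [-0.705, 0.706, 0.05, -0.047]
wrist_force: [-7.4, -2.5, 22.0]
finger_gap: 0.0333
```

Emit:
drive_tool(
  plan="-0.05 0 0 0 0 0 0; -0.05 0 0 0 0 0 0; -0.05 0 -30 0 0 0 0; -0.05 0 -45 0 0 0 0; 1 0 -60 -30 0 0 0; 1 -40 0 -50 0 0 0; 1 -40 0 -40 0 0 0; 1 -20 0 0 0 0 0",
)

```text
clock: 33.75
tcp_pos: [0.4243, 0.0717, 0.2188]
orientation: [-0.704, 0.707, 0.052, -0.046]
wrist_force: [0.7, 1.1, 0.7]
finger_gap: 0.0851
```

```bash
python3 - <<'E'
from h import *
shot("top",16); plate(16); B=blocks(16); bar(16)
p,d=load("top",16); P=cloud("top",d)
for c in comps(byheight(P,p,0.07,0.083,(0.45,0.62,0.15,0.31)),60): r,_=rect("top",c,0.079); print(np.round(r[0],1),np.round(r[1],1),r[2],np.median(P[...,2][c]))
print([sock(i) for i in(3,2,0)])
for c in comps(byheight(P,p,0.03,0.045,(0.5,0.75,-0.4,0.02)),40): r,_=rect("top",c,0.038); print("tab?",np.round(r[0],1),np.round(r[1],1),r[2],np.median(p[c],0))
E
```

```text
plate h [0.199  0.4013] w [532.1 235.2] [117.8 119.1] 7.82 1489
bar [ 628.5 -169.1] [ 26.5 269.2] 8.56
[566.2 213.2] [34.  45.7] 8.060505867004395 0.07828619961579925
[558.5 264.7] [34.1 46.5] 8.060108184814453 0.07801907179807935
[505.2 202.9] [33.8 45.9] 7.959619998931885 0.07824258918307941
[array([559.1218, 266.281 ]), array([566.4972, 212.787 ]), array([505.0782, 204.319 ])]
tab? [ 627.2 -169.1] [14.2 36.1] 8.77016830444336 [78. 76. 81.]
tab? [ 533.5 -288. ] [44.1 35.3] 14.579646110534668 [ 88. 146. 245.]
```

View pics/top16.png

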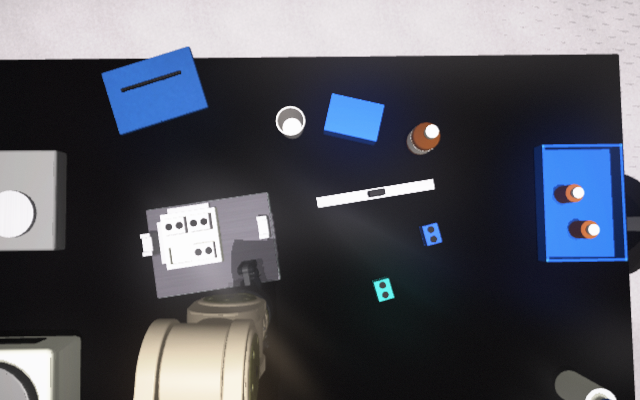

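```bash
python3 - <<'E'
from h import *
goto((627.2,-169.1,120),8.5,half=False,n=8)
E
```

```text
cur [421.8694  72.2855 218.5701] 7.99 phi-> 8.5 j6 1.42 F [-4.0629  0.2341 -0.2812] gap 85.4
1 21.2 12.6 -33.4 0.0 -0.1 0.0; 1 21.1 12.5 -33.4 0.0 -0.1 0.0; 1 21.1 12.5 -33.5 0.0 -0.1 0.0; 1 21.1 12.5 -33.5 0.0 -0.1 0.0; 1 21.0 12.5 -33.5 0.0 -0.1 0.0; 1 21.0 12.4 -33.5 0.0 -0.1 0.0; 1 21.0 12.4 -33.6 0.0 -0.1 0.0; 1 21.0 12.4 -33.6 0.0 -0.1 0.0
```

Emit:
drive_tool(
  plan="1 21 0 -33 0 0 0; 1 21 10 -33 0 0 0; 1 21 15 -33 0 0 0; 1 21 15 -33 0 0 0; 1 21 15 -33 0 0 0; 1 21 15 -34 0 0 0; 1 21 15 -34 0 0 0; 1 21 12 -34 0 0 0",
)

```text
clock: 34.8
tcp_pos: [0.636, -0.173, 0.1202]
orientation: [-0.704, 0.706, 0.055, -0.048]
wrist_force: [0.8, 0.6, 0.6]
finger_gap: 0.0852
```

```bash
python3 - <<'E'
from h import *
goto((627.2,-169.1,80),8.5,half=False)
shot("top",17); bar(17)
E
```

```text
cur [ 635.9626 -172.9769  120.181 ] 8.36 phi-> 8.5 j6 1.04 F [0.7538 0.5861 0.622 ] gap 85.2
1 -8.5 40.1 5.3 0.2 -0.1 0.6
bar [ 617.3 -101. ] [ 24.  131.3] 8.47
```

Emit:
drive_tool(
  plan="1 -8 15 5 0.2 0 0.6; 0.5 0 30 0 0 0 0; 0 0 20 0 0 0 0; 0 0 0 0 0 0 0",
)

```text
clock: 35.35
tcp_pos: [0.6268, -0.1703, 0.0461]
orientation: [0.706, -0.705, -0.049, 0.053]
wrist_force: [0.2, 0.6, -0.0]
finger_gap: 0.0429
```

```bash
python3 - <<'E'
from h import *
goto((627.2,-169.1,36),8.5,half=False)
E
```

```text
cur [ 626.8499 -170.2677   46.117 ] 8.26 phi-> 8.5 j6 1.04 F [ 0.2048  0.583  -0.0412] gap 42.9
1 0.6 10.1 1.1 -0.1 -0.2 -0.3
```

Emit:
drive_tool(
  plan="0 0.6 9 1.2 0 -0.2 -0.3; 0 0 0 0 0 0 0; -1 0 0 0 0 0 0; -1 0 0 0 0 0 0; -1 0 0 0 0 0 0",
  grip_force=70,
)

```text
clock: 35.98
tcp_pos: [0.628, -0.1678, 0.0394]
orientation: [-0.705, 0.705, 0.054, -0.052]
wrist_force: [0.5, 0.7, -2.3]
finger_gap: 0.0123
```

```bash
python3 - <<'E'
from h import *
goto((627.2,-169.1,36),8.5,half=False)
E
```

```text
cur [ 627.9681 -167.7986   39.4017] 8.57 phi-> 8.5 j6 1.04 F [ 0.4883  0.7279 -2.2796] gap 12.3
1 -1.0 3.4 -1.2 0.0 0.1 0.1
```

Emit:
drive_tool(
  plan="-1 0 -30 0 0 0 0; -1 0 -40 0 0 0 0; -1 0 -50 0 0 0 0; -1 0 -20 0 0 0 0",
)

```text
clock: 36.48
tcp_pos: [0.6252, -0.1674, 0.1792]
orientation: [0.706, -0.704, -0.051, 0.054]
wrist_force: [0.2, -0.5, -2.2]
finger_gap: 0.0125
```

```bash
python3 - <<'E'
from h import *
goto((537,198.3,175),7.9,half=False,grip=-1,n=11)
E
```

```text
cur [ 625.2305 -167.3803  179.1797] 8.53 phi-> 7.9 j6 1.04 F [ 0.238  -0.4971 -2.197 ] gap 12.5
-1 -3.0 0.5 34.1 -0.0 0.1 -0.0; -1 -3.0 0.5 34.1 -0.0 0.1 -0.0; -1 -3.1 0.5 34.1 -0.0 0.1 -0.0; -1 -3.1 0.5 34.1 -0.0 0.1 -0.0; -1 -3.1 0.5 34.1 -0.0 0.1 -0.0; -1 -3.2 0.5 34.0 -0.0 0.1 -0.0; -1 -3.2 0.4 34.0 -0.0 0.1 -0.0; -1 -3.2 0.4 34.0 -0.0 0.1 -0.0; -1 -3.3 0.4 34.0 -0.0 0.1 -0.0; -1 -3.3 0.4 34.0 -0.0 0.1 -0.0; -1 -3.3 0.4 34.0 -0.0 0.1 -0.0
```

Emit:
drive_tool(
  plan="-1 -3 0 20 0 0 0; -1 -3 0 34 0 0 0; -1 -3 0 34 0 0 0; -1 -3 0 34 0 0 0; -1 -3 0 34 0 0 0; -1 -3 0 34 0 0 0; -1 -3 0 34 0 0 0; -1 -3 0 34 0 0 0",
)

```text
clock: 37.48
tcp_pos: [0.5525, 0.0968, 0.1711]
orientation: [0.708, -0.702, -0.045, 0.059]
wrist_force: [0.8, -0.1, -1.9]
finger_gap: 0.0125
```

```bash
python3 - <<'E'
from h import *
goto((537,198.3,165),7.9,half=False,grip=-1,n=4)
E
```

```text
cur [552.4722  96.8481 171.079 ] 8.45 phi-> 7.9 j6 1.45 F [ 0.8093 -0.0561 -1.9492] gap 12.5
-1 -0.1 1.8 25.6 -0.1 0.1 -0.3; -1 -0.1 1.7 25.6 -0.1 0.1 -0.3; -1 -0.2 1.6 25.6 -0.1 0.1 -0.3; -1 -0.3 1.6 25.7 -0.1 0.1 -0.3
```

Emit:
drive_tool(
  plan="-1 0 0 25 0 0.1 -0.3; -1 0 0 25 0 0.1 -0.3; -1 0 0 25 0 0.1 -0.3; -1 0 0 20 0 0.2 -0.3; -1 0 0 0 0 0 0; -1 0 0 0 0 0 0",
)

```text
clock: 38.22
tcp_pos: [0.5257, 0.1997, 0.1627]
orientation: [0.709, -0.702, -0.047, 0.057]
wrist_force: [-1.3, -0.8, -2.9]
finger_gap: 0.0127
```

```bash
python3 - <<'E'
from h import *
goto((537,198.3,150),7.9,half=False,grip=-1,n=1)
E
```

```text
cur [525.6951 199.6829 162.7323] 8.41 phi-> 7.9 j6 1.64 F [-1.3098 -0.7967 -2.9404] gap 12.7
-1 11.2 12.5 -3.2 -0.6 0.5 -0.8
```

Emit:
drive_tool(
  plan="-1 11 8 -3 -0.6 0.5 -0.8; -1 0 5 0 0 0 0; -1 0 5 0 0 0 0; -1 0 0 0 0 0 0",
)

```text
clock: 38.72
tcp_pos: [0.5376, 0.1962, 0.142]
orientation: [-0.705, 0.706, 0.047, -0.048]
wrist_force: [0.2, 0.8, -2.3]
finger_gap: 0.0127
```

```bash
python3 - <<'E'
from h import *
goto((537,198.3,140),7.9,half=False,grip=-1,n=1)
shot("top",18); shot("side",18)
cv2.imwrite("pics/c18.png",crop("side",18,245,345,95,185,8)); cv2.imwrite("pics/c18t.png",crop("top",18,130,300,180,305,4.6))
E
```

```text
cur [537.5512 196.246  142.0248] 7.7 phi-> 7.9 j6 1.65 F [ 0.1641  0.7558 -2.2914] gap 12.7
-1 -0.3 2.0 2.1 0.0 -0.2 -0.0
```

View pics/c18.png

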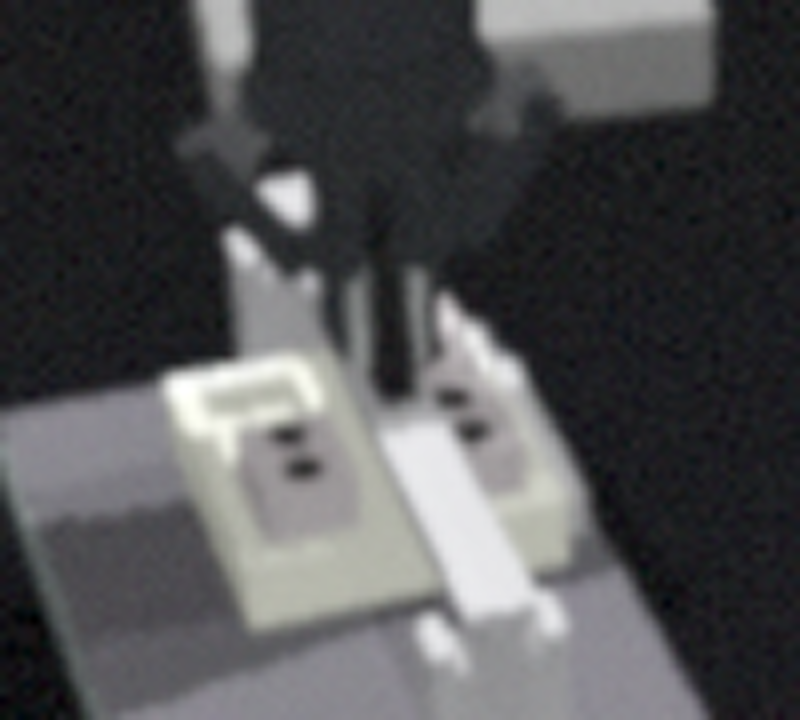

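View pics/c18t.png

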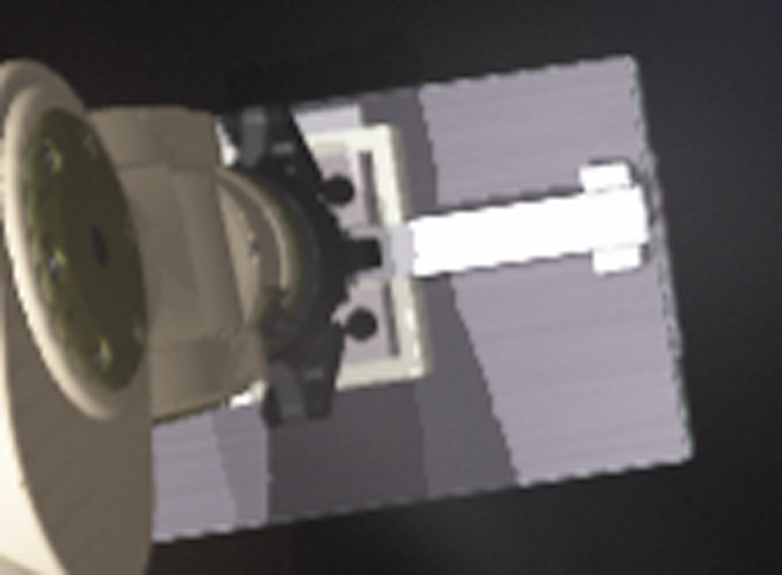

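```bash
python3 - <<'E'
from h import *
p,d=load("top",18); P=cloud("top",d)
for c in comps(byheight(P,p,0.102,0.125,(0.45,0.62,0.0,0.18),180),60):
    r,X=rect("top",c,0.1126); print(np.round(r[0],1),np.round(r[1],1),r[2],np.median(P[...,2][c]), wh(r[0]))
    b=cv2.boxPoints(r); print([wh(q).round(1) for q in b])
for c in comps(byheight(P,p,0.08,0.1,(0.45,0.62,0.04,0.12),150),20):
    r,X=rect("top",c,0.093); print("post",np.round(r[1],1), [wh(q).round(1) for q in cv2.boxPoints(r)])
E
```

```text
[547.7 115.7] [ 23.9 113.2] 7.928629398345947 0.11225234807529169 [  -0.7841 -120.1213]
[array([-12.8, -63.5]), array([ -12.7, -176.7]), array([  11.2, -176.7]), array([ 11.1, -63.5])]
post [10.9 20.9] [array([  12.1, -148.7]), array([  11.9, -169.6]), array([  22.8, -169.7]), array([  23. , -148.8])]
post [ 9.9 21.1] [array([ -22.9, -149. ]), array([ -22.6, -170.1]), array([ -12.7, -170. ]), array([ -13. , -148.9])]
```

Emit:
drive_tool(
  plan="-1 0.6 5 3.5 0 0 0; -1 0 4 0 0 0 0; -1 0 0 0 0 0 0",
)

```text
clock: 39.2
tcp_pos: [0.5382, 0.2004, 0.1335]
orientation: [-0.705, 0.706, 0.048, -0.047]
wrist_force: [0.8, -0.2, -1.6]
finger_gap: 0.0126
```

```bash
python3 - <<'E'
from h import *
goto((537.9,199.5,125),7.9,half=False,grip=-1,n=1)
E
```

```text
cur [538.2213 200.375  133.4505] 7.71 phi-> 7.9 j6 1.65 F [ 0.8163 -0.1607 -1.6166] gap 12.6
-1 -0.4 8.5 -0.8 0.0 -0.2 0.1
```

Emit:
drive_tool(
  plan="-1 0 4 0 0 -0.2 0; -1 0 3 0 0 0 0; -1 0 2 0 0 0 0; -1 0 0 0 0 0 0",
)

```text
clock: 39.7
tcp_pos: [0.5383, 0.2005, 0.124]
orientation: [-0.705, 0.705, 0.049, -0.048]
wrist_force: [-0.1, -0.5, -2.1]
finger_gap: 0.0123
```

Emit:
drive_tool(
  plan="-1 0 1.5 0 0 0 0; -1 0 1.5 0 0 0 0",
)

```text
clock: 39.95
tcp_pos: [0.5384, 0.2004, 0.1239]
orientation: [-0.705, 0.705, 0.05, -0.048]
wrist_force: [-3.9, -0.7, 8.6]
finger_gap: 0.0125
```

Emit:
drive_tool(
  plan="-0.4 0 0 0 0 0 0; -0.4 0 0 0 0 0 0; -0.4 0 -20 0 0 0 0; -0.2 0 -50 0 0 0 0; -0.2 0 -40 0 0 0 0; -0.2 -60 0 -20 0 0 0; -0.2 -60 0 -20 0 0 0; -0.2 -10 0 -10 0 0 0",
)

```text
clock: 40.95
tcp_pos: [0.4177, 0.1326, 0.2368]
orientation: [0.705, -0.705, -0.052, 0.046]
wrist_force: [1.4, 0.5, 0.1]
finger_gap: 0.0341
```

```bash
python3 - <<'E'
from h import *
shot("top",19); shot("side",19); plate(19)
p,d=load("top",19); P=cloud("top",d)
for c in comps(byheight(P,p,0.088,0.102,(0.45,0.62,0.0,0.38),180),60):
    r,X=rect("top",c,0.095); print(np.round(r[0],1),np.round(r[1],1),r[2],np.median(P[...,2][c]), "h",wh(r[0]))
for c in comps(byheight(P,p,0.115,0.13,(0.45,0.62,0.0,0.38)),20):
    r,X=rect("top",c,0.123); print("tab",np.round(r[1],1), np.median(P[...,2][c]),"h",wh(r[0]))
for c in comps(byheight(P,p,0.07,0.083,(0.45,0.62,0.15,0.31)),60): r,_=rect("top",c,0.079); print("blk",np.round(r[0],1),np.round(r[1],1),r[2],np.median(P[...,2][c]))
print(pose()[0]['qvel'])
cv2.imwrite("pics/c19.png",crop("side",19,230,360,80,200,5)); cv2.imwrite("pics/c19t.png",crop("top",19,130,300,180,305,4.6))
E
```

```text
plate h [-34.6164   0.4925] w [497.6 230.5] [ 48.2 119. ] 7.82 510
[542.5 198.3] [ 34.6 269.5] 7.9955644607543945 0.09400704571780145 h [  5.3967 -37.6343]
tab [13.9 36. ] 0.1219865125800927 h [  1.1517 -37.7451]
blk [566.2 213.2] [34.  45.7] 8.060505867004395 0.07801765871565734
blk [558.8 264.6] [33.7 46.8] 8.060108184814453 0.07786351021557049
blk [505.2 202.7] [33.8 46.2] 7.995171546936035 0.07831463287844154
[ 0.0144  0.0465  0.0569 -0.0183  0.0078  0.0184]
```

View pics/c19.png

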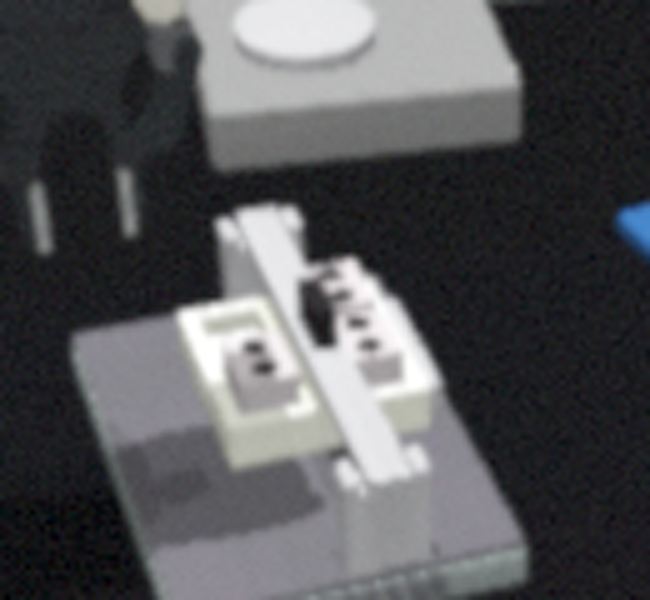

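View pics/top19.png

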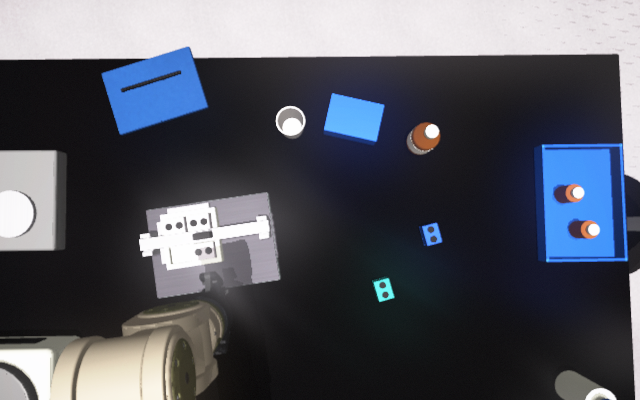

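The bar lies in both notches, with its tab at heater (1.2, -37.7) mm against a target of (0, -38). The blocks and plate haven't moved. I'll let the arm settle, then hand in.

Emit:
drive_tool(
  plan="-0.2 0 0 0 0 0 0; -0.2 0 0 0 0 0 0; -0.2 0 0 0 0 0 0; -0.2 0 0 0 0 0 0",
)

```text
clock: 41.55
tcp_pos: [0.4249, 0.1341, 0.2372]
orientation: [0.706, -0.705, -0.054, 0.045]
wrist_force: [-0.3, 0.6, -0.2]
finger_gap: 0.0339
```

```bash
python3 -c "
from workcell import job; print(job.hand_in())"
```

```text
the job is handed in; nothing more can be done
None
```

The job is done and handed in at 41.6 s. `hand_in` gives no verdict, so the figures below are my own camera and force readings.

- **Plate:** pushed home against both fences. My last unobstructed reading put it about 0.2 mm (x) and 0.4 mm (y) from home, square within 0.1°. After the bar was laid, only part of it was visible, and that part agreed.
- **Blocks:** there were three white blocks on the bench, and they are plugged into sockets 3, 2 and 0. Each was pressed onto the socket floor with about 20 N. Their tops measured 78 mm above the bench, where 79 mm is expected, and they stayed put while the bar was laid. I left the blue and turquoise look-alikes alone.
- **Bar:** lying in both notches with its tab up. It is about 1.2 mm off centre across and 0.3 mm along, with its top at 94 mm where 95 mm is expected.
- **Bystanders:** the bottle, tip box and beaker show no visible movement. The arm is clear of everything and still.

Two things went wrong on the way and were fixed. The first grip on block one was about 10 mm off centre, so I opened and took it again. The plate slipped back about 1 mm in x while I pushed it in y, so I pushed it in x a second time.

No final check failed. One reading disagreed: an outline of the bar merged with the post cheeks and put it 5.4 mm across. I discounted that and used the tab instead.

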